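Move flow-cell cards from the recorder to the self-centring inspection frame

ROBOT

A 6-joint arm with a two-finger parallel gripper is mounted at the origin on the work surface. World frame = base frame: x ahead of the robot, y to its left, z up, the work surface at z = 0. Lengths are in m, angles in rad, forces in N, time in s.
With the tool pointing down it reaches from about 0.275 to 1 m from the base axis. Payload 8.4 kg.
Tool frame: the origin (TCP) lies on the centre line of the jaws, within the pads' length; the fingertips stand 17 mm ahead of it and the grasp point (between the pads) lies 2 mm behind it (bot.tcp_to_tips is the y of the fingertips in the tool frame, in m); y points along the fingers, z is the direction in which the jaws open and shut, and the axes are right-handed (so a half turn about y gives the same grasp; the last joint's range is limited). The gripper opens to 85 mm and grips with 20 to 120 N. Pads are 22 mm wide; open, the fingers measure 114 mm over their backs; the gripper's body (76 mm by 85 mm) begins 54 mm behind the grasp point. The pads swing forward as they close: fully open they stand 13 mm farther back than shut.
Start: joints at [-1.22, 0.353, 1.633, -0, 1.155, -0.002], TCP at [0.216, -0.587, 0.248] pointing down, gripper open.
Joint ranges: [-2.63, 2.63], [-0.92, 2.1], [0.06, 2.66], [-1.3, 4.44], [0, 2.69], [-3.02, 3.02]. Speed limits (rad/s): [2.22, 2.22, 2.79, 3.14, 3.14, 3.14].

INTERFACE

Orientations are given as a unit quaternion [x, y, z, w].
In Python, from workcell import bot, hand, kinematics, get_obs, vision, hand_in gives the robot as it stands. The module is installed in compiled form; this text tells all that it offers. Calls block until the motion is done:
- bot.reach(position, orientation): joint-space move of the TCP to a pose.
- bot.servo_line(position, ori=None, velocity=0.15): straight line of the TCP; ori=None keeps the orientation; velocity is the mean speed in m/s.
- bot.goto_joints(angles): joint-space move.
- hand.move_gripper(opening, strength=None): finger opening in m; strength is the grip in N (None keeps the last); returns when the fingers have stopped.
- bot.dwell(seconds).
- kinematics.solve_ik(position, orientation): joint angles nearest the present ones, or None.
- get_obs(): the state.
- vision.read_camera(name): name is "side" or "top"; returns a dict with "frame" (400x640x3 uint8, red, green, blue), "intrinsics" (3x3 intrinsics, pixels), "dist" ([k1, k2, p1, p2, k3] as OpenCV has them; the pictures are not rectified), "view" (4x4, takes a point from world to camera coordinates). Camera axes: x right, y down, z forward; pixel columns grow to the right and rows downward; lengths in m; the calibration is good to about 2 mm. A picture is of the moment at which its call begins. There is no depth.
A pose or a line that the arm cannot do raises bot.IKError and nothing moves.
- hand_in(): hands the job in, once; it reports no verdict.
The state is a dict: "time_s": time; "joint_pos": joint angles; "joint_vel": joint speeds; "joint_efforts": joint torques, N m; "position": TCP position; "orientation": TCP orientation; "wrist_force": force on the tool from outside, world axes, zero at the start; "ft_torque": the same for the moment, N m; "gripper_width": finger opening in m.
Only numpy, scipy, OpenCV 4.12 (cv2) and the standard library are available. Lean on these libraries where they do the work, as an engineer would, in place of code of your own. Each camera call takes 0.05 s, during which the arm holds its last target.

TASK

Clip every flow-cell card on the bench into the inspection frame, one card per place, component side up, held under the lips of both of its sprung jaws and left to centre itself between them: cards still in the recorder are push-to-release, so push each one in until it springs out, then pull it free. Lay each card square in the middle of its pair of jaws, with the long side running from jaw to jaw, and do not disturb the other things on the bench.

Things in the scene. Friction and masses are not known exactly. Their poses are not given: they have to be found in the camera images.
- recorder: Grey recorder fixed to the bench, 200 mm wide (y), 150 mm deep, 58 mm high at the front, 95 mm high from 84 mm behind the front face. Origin: foot of the middle of its front face, on the bench; +x points into it, away from the robot. Two card slots side by side. A latched card stands 41 mm out of the front face (card origin at x = +14 mm), its side edges free outside the slot.
- slot0 (a point): Middle of the mouth of the slot at y = +45 mm of the recorder, 30 mm above the bench, level with a card's underside; x points into the slot. A tongue 18 mm wide under the card's middle, its top at this level and its foot 6 mm lower, sticks out 28 mm from the mouth. The slot has about 1 mm of play at each side and 2.5 mm above the card.
- slot1 (a point): The same for the slot at y = -45 mm. Push-to-release latch: push a card 7 mm further in (5 to 12 N; hard stop at 9 mm), and it is freed; as you back off a damped spring moves it out to about 17 mm beyond its latched place (card origin about 3 mm in front of the mouth). It then slides out along -x, 60 mm more, almost without force. While latched it cannot be pulled out; it does not latch again.
- frame: Inspection frame fixed to the bench: aluminium base plate 180 (x) x 304 (y) mm, 9 mm thick, four card places side by side along y, 80 mm apart, each with a far (+x) and a near (-x) black sprung jaw facing each other, 56 mm high and 40 mm wide (y). Origin: centre of the underside; x runs from the near jaws to the far jaws, away from the robot.
- station0 (a point): Middle of the frame's place at y = +120 mm, 40 mm above the bench: where the origin of a clipped card ends up. Axes as the frame's, z up. A clipped card's x axis lies along this x, either way round. Each empty jaw rests against an inward stop; a 110 mm card holds both jaws about 4 mm out and the equal springs centre it.
- station1 (a point): The same for the place at y = +40 mm. To load: hold the card with its far end about 12 degrees lower, bring that end onto the far ledge and under the far lip, push the far jaw outward until the card is 12 mm beyond the middle (about 6.5 N) so that its near end clears the near lip, lower the near end onto the near ledge, let the spring bring it back under the near lip.
- station2 (a point): The same for the place at y = -40 mm.
- station3 (a point): The same for the place at y = -120 mm.
- far_jaw0 (a point): Point on the far jaw of station0, moving with it: bottom of its groove, level with its ledge's top (40 mm above the bench). Axes as the frame's. From this point the ledge reaches 16 mm and the lip 5 mm inward (-x); the lip's underside is 10 mm and its top 16 mm above the ledge. It slides up to 20 mm outward (+x) against a spring: 2.5 N at rest and 0.25 N more per mm. Empty: 51 mm from the middle.
- near_jaw0 (a point): The same point on the near jaw of station0; its ledge and lip reach inward (+x), and it slides up to 20 mm outward (-x). Empty: 51 mm from the middle. The jaws of the other places are alike.
- card0: Flow-cell card that starts latched in slot0, component side up, contacts inside. A green circuit board 110 (x) x 46 (y) x 5 (z) mm, about 70 g. Origin: centre of the underside; z out of the component face; +x towards the end with the row of brass contacts. Clear acrylic flow cell 22 x 26 mm, 7 mm high, on the component face, 9 to 31 mm from the plain (-x) end.
- card1: The same kind of card, starting latched in slot1. All cards have a latch notch in the +y side edge, 5 mm deep, from 33 to 43 mm towards +x from the origin.
- card2: The same kind of card, lying flat and loose on the bench in front of the robot, component side up (may be absent).
- card3: The same kind of card, also loose on the bench (may be absent).
- beaker: glass beaker, 68 mm across, 88 mm high, upright; origin at the centre of its underside (bystander)
- dish: closed clear petri dish, 92 mm across, 16 mm high; origin at the centre of its underside (bystander)
- bottle: amber reagent bottle, 60 mm across, 130 mm high, upright; origin at the centre of its underside (bystander)
- tipbox: grey pipette-tip box, 125 x 85 x 55 mm; origin at the centre of its underside (bystander)
- tweezers: steel tweezers lying flat, 130 mm long; origin at mid-length (bystander)
- manifold: clear acrylic stopcock block with three white taps, 90 x 28 mm, 38 mm high; origin at the centre of its underside (bystander)
Not all that is in view belongs to the job. Leave any blue or red look-alike of the card1 alone. What is shaped like the card2 but orange is not meant.

How it is judged:
By the outcome, as a careful person would: the job done as asked, in the order asked, and still so for the second after the job is handed in, with the robot touching nothing.
Of card2, card3 only 1 to 2 are there at a start; the rules pass over those that are not, and their reading is None.
At some moment in a run one of card2, card3 may be knocked a few centimetres aside while the robot is not near it.
Once in a run the grip may slacken for a moment while it holds something.
It also fails if it takes over 210 s, if anything falls off the work surface, if the arm or the gripper's body presses on something with over 40 N, if the wrist force passes 120 N, or if a joint passes its speed limit or range.

## Working session

There is one attempt and no reset: what is moved stays moved. The work goes in short steps, each a Python script; the robot and the scene stay as the last script left them, time stands still between calls to the robot, and variables do not carry over. Pictures are saved under pics/ and viewed, and the job is handed in when it is done.

```bash
ls; mkdir -p pics
python3 - <<'E'
from workcell import bot,hand,kinematics,get_obs,vision
import cv2
o=get_obs(); print(o)
for n in("side","top"):
    r=vision.read_camera(n); cv2.imwrite(f"pics/{n}0.png",r["frame"][:,:,::-1]); print(n,r["intrinsics"],r["dist"],r["view"])
print(bot.tcp_to_tips)
E
```

```text
pics
{'time_s': 0.0, 'joint_pos': array([-1.22045717e+00,  3.53658166e-01,  1.63413284e+00,  1.09280520e-05,
        1.15514769e+00, -2.42357271e-03]), 'joint_vel': array([-7.51156219e-05, -1.15774630e-03,  1.22212813e-04, -8.28500096e-04,
        1.58579784e-03, -8.99873839e-04]), 'joint_efforts': array([-6.74150033e-04, -6.05266142e+01, -3.42068052e+01, -2.12743163e-05,
        9.38176032e-03,  8.10760184e-05]), 'position': array([ 0.21577218, -0.58610879,  0.24755594]), 'orientation': array([-0.1241521 ,  0.69660553, -0.69566687,  0.12399433]), 'wrist_force': array([-0.02558362, -0.38831941, -0.23281676]), 'ft_torque': array([0.06163967, 0.05771426, 0.00324444]), 'gripper_width': 0.08538790799146752}
side [[400.01085292   0.         319.39860307]
 [  0.         400.01085292 195.1716048 ]
 [  0.           0.           1.        ]] [-0.00716969  0.          0.          0.          0.        ] [[-0.99238019 -0.12102054  0.02314294  0.49286793]
 [-0.08872956  0.57159943 -0.81572125  0.12003913]
 [ 0.08549054 -0.81155907 -0.57798205  1.12618791]
 [ 0.          0.          0.          1.        ]]
top [[497.03298951   0.         316.70991008]
 [  0.         497.03298951 203.50067749]
 [  0.           0.           1.        ]] [-0.01596664  0.          0.          0.          0.        ] [[-0.02156978 -0.99976208  0.00324528  0.00933182]
 [-0.99724477  0.0212848  -0.07106213  0.5034408 ]
 [ 0.07097615 -0.00476913 -0.99746661  1.74422221]
 [ 0.          0.          0.          1.        ]]
0.017
```

View pics/top0.png

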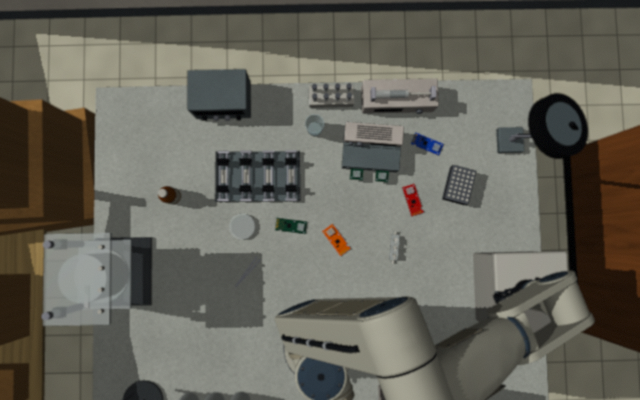

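View pics/side0.png

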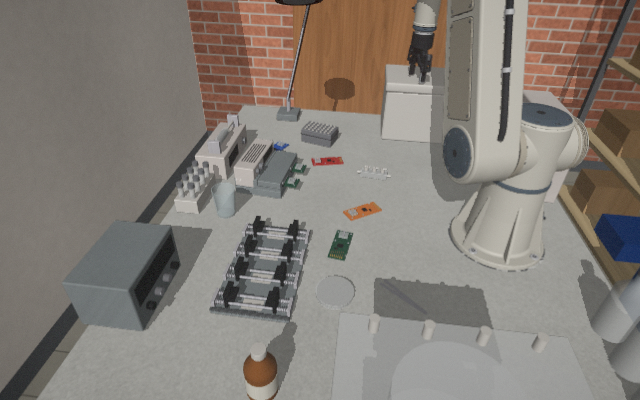

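The top view shows the frame at about (258,177) and the recorder at (372,155), with green card ends at (357,174) and (383,175). A loose green card lies at (291,226). Look-alikes are orange (337,240), red (413,199) and blue (428,144). I'll enlarge the crops.

```bash
cat > h.py <<'E'
from workcell import bot,hand,kinematics,get_obs,vision
import cv2, numpy as np
from scipy.spatial.transform import Rotation as R
def cam(n): return vision.read_camera(n)
def ray(r,uv):
    uv=np.asarray(uv,float).reshape(-1,1,2)
    n=cv2.undistortPoints(uv,r["intrinsics"],r["dist"]).reshape(-1,2)
    V=r["view"]; Rm=V[:3,:3]; c=-Rm.T@V[:3,3]
    d=np.c_[n,np.ones(len(n))]@Rm
    return c,d
def onz(r,uv,z):
    c,d=ray(r,uv); t=(z-c[2])/d[:,2]; return c+d*t[:,None]
def proj(r,P):
    V=r["view"]; P=np.asarray(P,float).reshape(-1,3)
    return cv2.projectPoints(P,cv2.Rodrigues(V[:3,:3])[0],V[:3,3],r["intrinsics"],np.array(r["dist"]))[0].reshape(-1,2)
def tri(rs,uvs):
    A=np.zeros((3,3));b=np.zeros(3)
    for r,uv in zip(rs,uvs):
        c,d=ray(r,uv); d=d[0]/np.linalg.norm(d[0]); M=np.eye(3)-np.outer(d,d); A+=M;b+=M@c
    return np.linalg.solve(A,b)
def crop(r,x0,y0,x1,y1,k,name):
    c=r["frame"][y0:y1,x0:x1,::-1]; c=cv2.resize(c,None,fx=k,fy=k,interpolation=cv2.INTER_CUBIC); cv2.imwrite("pics/"+name,c)
E
python3 - <<'E'
from h import *
t=cam("top"); s=cam("side")
crop(t,205,110,410,260,3.9,"tc1.png")
crop(s,210,130,400,310,3.3,"sc1.png")
E
```

```text
(no output)
```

View pics/tc1.png

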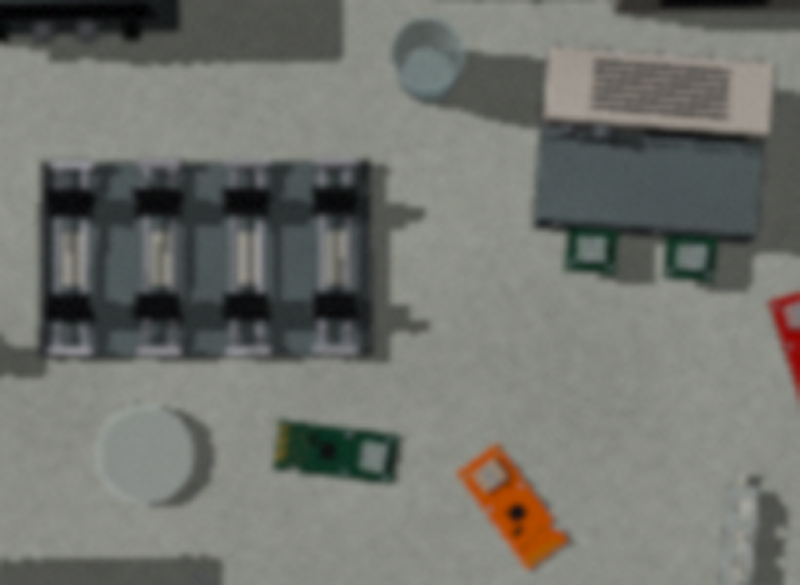

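View pics/sc1.png

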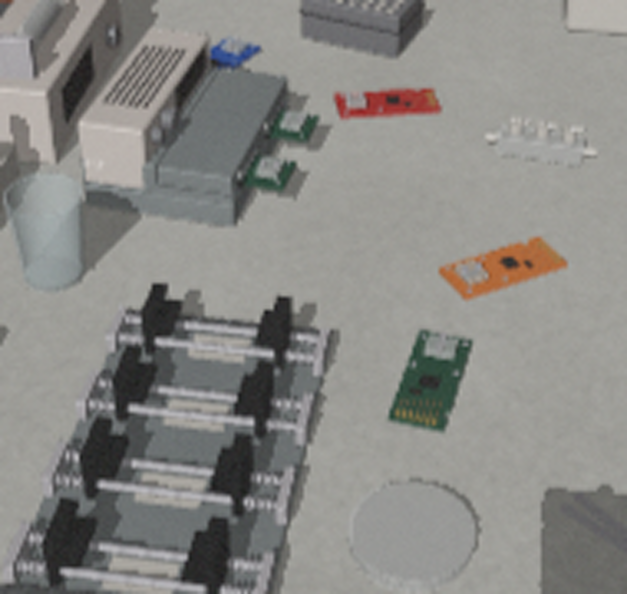

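The loose card candidates are green (291,226), orange (337,240), red (413,199) and blue (428,144). Only (291,226) is a green board, and the crop shows its brass row on the left. Next I'll enlarge the frame and recorder for subpixel edges.

Run:
```python
from h import *
t=cam("top"); 
crop(t,210,145,308,208,8,"tc2.png")
crop(t,335,118,410,185,8,"tc3.png")
for n,r in(("top",t),):
    f=r["frame"]; hsv=cv2.cvtColor(f,cv2.COLOR_RGB2HSV)
    m=cv2.inRange(hsv,(60,90,20),(90,255,200))
    k,l,st,c=cv2.connectedComponentsWithStats(m)
    for i in range(1,k):
        if st[i,4]>15: print(st[i],c[i],onz(r,c[i],0.005))
V=t["view"];print(-V[:3,:3].T@V[:3,3])
```

```text
[351 168  12   9  37] [356.43243243 170.56756757] [[ 0.61989459 -0.14665296  0.005     ]]
[376 170  13   8  34] [380.61764706 172.02941176] [[ 0.6127936 -0.2333642  0.005    ]]
[277 219  27  14 202] [288.68316832 225.08415842] [[0.42955979 0.09987883 0.005     ]]
[0.37845682 0.00693239 1.77554871]
```

View pics/tc2.png

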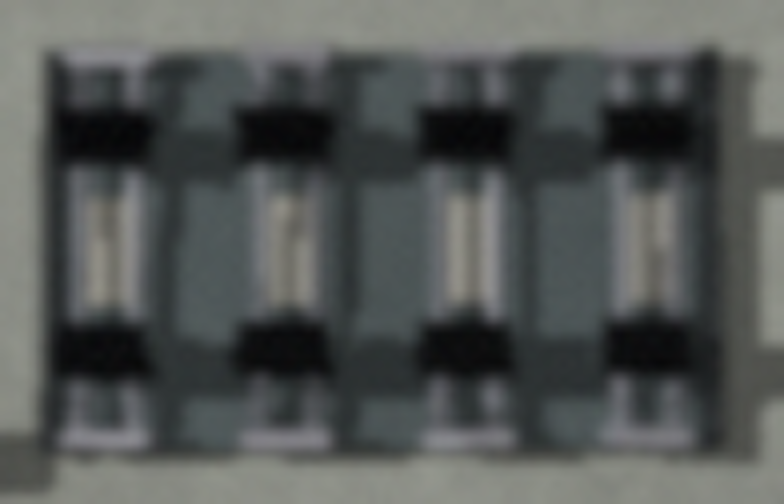

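View pics/tc3.png

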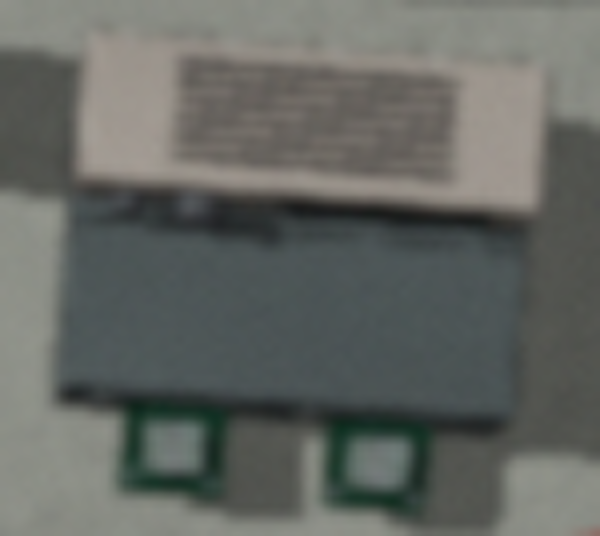

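```bash
cat >> h.py <<'E'
def rigid2(A,B):  # model A -> world B: returns yaw, t, resid
    A=np.asarray(A,float)[:,:2];B=np.asarray(B,float)[:,:2]
    a=A-A.mean(0);b=B-B.mean(0)
    th=np.arctan2((a[:,0]*b[:,1]-a[:,1]*b[:,0]).sum(),(a*b).sum())
    Rm=np.array([[np.cos(th),-np.sin(th)],[np.sin(th),np.cos(th)]])
    t=B.mean(0)-Rm@A.mean(0); return th,t,B-(A@Rm.T+t)
def edge1(g,p,q,half=4,n=40,sgn=0):
    """subpixel line between p,q: peak gradient across; returns fitted endpoints-normal offset line points"""
    p=np.float64(p);q=np.float64(q);d=(q-p)/np.linalg.norm(q-p);nn=np.array([-d[1],d[0]])
    s=np.linspace(-half,half,8*half+1);pts=[]
    for a in np.linspace(.05,.95,n):
        c=p+(q-p)*a; L=c+s[:,None]*nn
        v=cv2.remap(g,L[:,0].astype(np.float32)[None],L[:,1].astype(np.float32)[None],cv2.INTER_LINEAR)[0].astype(float)
        v=cv2.GaussianBlur(v[:,None],(1,7),1.5)[:,0]
        gr=np.gradient(v); gr=gr*sgn if sgn else np.abs(gr)
        i=gr.argmax(); w=np.clip(gr[max(0,i-4):i+5],0,None)
        if w.sum()>0: pts.append(c+nn*(w*s[max(0,i-4):i+5]).sum()/w.sum())
    return np.array(pts)
def fitl(pts):
    vx,vy,x,y=cv2.fitLine(pts.astype(np.float32),cv2.DIST_HUBER,0,.01,.01).ravel(); return np.array([x,y]),np.array([vx,vy])
def inter(l1,l2):
    A=np.c_[l1[1],-l2[1]]; k=np.linalg.solve(A,l2[0]-l1[0]); return l1[0]+k[0]*l1[1]
E
python3 - <<'E'
from h import *
t=cam("top");g=cv2.cvtColor(t["frame"],cv2.COLOR_RGB2GRAY)
o=np.array([210,145]);off=-0.44
c=[np.array(x)/8+o+off for x in((48,48),(715,48),(715,457),(45,457))]
ls=[fitl(edge1(g,c[i],c[(i+1)%4],3)) for i in range(4)]
P=[inter(ls[i-1],ls[i]) for i in range(4)]
print(np.round(c,1),np.round(P,1))
for Q in(c,P):
    W=onz(t,Q,.009); M=[(.09,.152),(.09,-.152),(-.09,-.152),(-.09,.152)]
    print("plate",rigid2(M,W))
# jaws
m=(t["frame"].max(2)<28).astype(np.uint8); m[:, :205]=0;m[:,310:]=0;m[:140]=0;m[210:]=0
k,l,st,ce=cv2.connectedComponentsWithStats(m)
print([(st[i].tolist(),ce[i].round(1).tolist(),onz(t,ce[i],.05)[0].round(4).tolist()) for i in range(1,k) if st[i,4]>20])
# recorder front top edge & outer
o=np.array([335,118])
a,b,e,f=[np.array(x)/8+o+off for x in((58,388),(505,418),(525,225),(72,200))]
L=fitl(edge1(g,a,b,3)); Lr=fitl(edge1(g,b,e,3)); Ll=fitl(edge1(g,f,a,3))
p1,p2=inter(L,Ll),inter(L,Lr); W=onz(t,[p1,p2],.058); print(p1,p2,W,np.linalg.norm(W[0]-W[1]),(W[0]+W[1])/2, np.arctan2(*(W[1]-W[0])[[0,1]]))
E
```

```text
[[215.6 150.6]
 [298.9 150.6]
 [298.9 201.7]
 [215.2 201.7]] [[215.3 151.8]
 [299.2 151.4]
 [299.7 202.2]
 [214.5 202.1]]
plate (np.float64(-0.02006832745323057), array([0.60721988, 0.20937908]), array([[ 0.00221105, -0.00200706],
       [ 0.00190371,  0.00258305],
       [-0.00219238,  0.0024626 ],
       [-0.00192237, -0.00303859]]))
plate (np.float64(-0.01867971080827605), array([0.60449301, 0.20928888]), array([[ 0.00079061, -0.0012149 ],
       [ 0.0011909 ,  0.00165592],
       [-0.00144564, -0.00014066],
       [-0.00053587, -0.00030036]]))
[([217, 159, 12, 6, 67], [222.3, 161.5], [0.6558, 0.3261, 0.05]), ([240, 159, 12, 6, 66], [245.3, 161.4], [0.6544, 0.2455, 0.05]), ([263, 159, 11, 6, 62], [268.1, 161.3], [0.6528, 0.1656, 0.05]), ([286, 158, 11, 7, 61], [291.1, 161.3], [0.6513, 0.0853, 0.05]), ([240, 185, 11, 7, 59], [245.3, 188.3], [0.5596, 0.2466, 0.05]), ([286, 185, 11, 7, 56], [290.7, 188.2], [0.5568, 0.0881, 0.05]), ([217, 186, 12, 6, 65], [222.1, 188.7], [0.5602, 0.3274, 0.05]), ([263, 186, 11, 6, 56], [267.9, 188.3], [0.558, 0.1676, 0.05])]
[340.8943 166.8013] [400.12924 169.66644] [[ 0.62701714 -0.08827649  0.058     ]
 [ 0.61265188 -0.29448207  0.058     ]] 0.2067053491295234 [ 0.61983451 -0.19137928  0.058     ] -3.07204028326257
```

Run:
```python
from h import *
s=cam("side")
crop(s,205,210,315,322,5.3,"sc2.png")
crop(s,225,145,315,200,8,"sc3.png")
```

```text
(no output)
```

View pics/sc2.png

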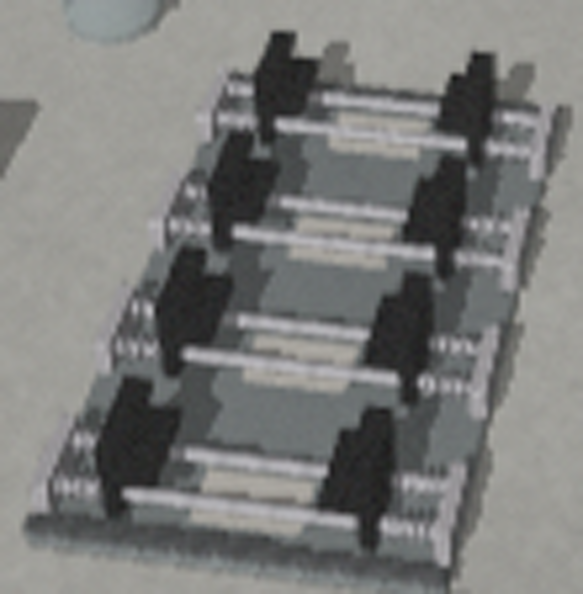

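View pics/sc3.png

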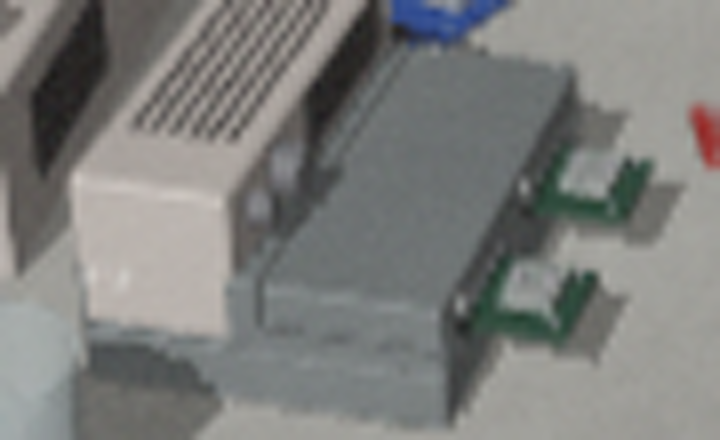

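Run:
```python
from h import *
s=cam("side")
q=lambda x,y,k,o:np.array([x/k+o[0]-.4,y/k+o[1]-.4])
o=(205,210)
print("plate far+y top, near+y top",onz(s,[q(27,513,5.3,o),q(450,572,5.3,o)],.009), "bottom", onz(s,[q(27,540,5.3,o),q(450,592,5.3,o)],0))
print("jaw tops",[ (onz(s,[q(x,y,5.3,o)],.056)[0].round(4)) for x,y in((130,378),(378,408),(185,248),(418,272),(237,130),(450,155),(285,33),(483,53))])
o=(225,145)
print("rec front tops",onz(s,[q(440,310,8,o),q(573,70,8,o)],.058),"foot",onz(s,[q(447,425,8,o)],0))
print("cards near end corners z=.035",onz(s,[q(543,340,8,o),q(597,270,8,o),q(617,220,8,o),q(652,160,8,o)],.035))
t=cam("top");o=(335,118)
print("top: corners",onz(t,[q(120,487,8,o),q(222,497,8,o),q(326,503,8,o),q(425,512,8,o)],.035))
```

```text
plate far+y top, near+y top [[0.70266505 0.34908787 0.009     ]
 [0.51989399 0.35385089 0.009     ]] bottom [[0.70152036 0.35589886 0.        ]
 [0.51951044 0.35694192 0.        ]]
jaw tops [array([0.6646, 0.3104, 0.056 ]), array([0.5573, 0.3118, 0.056 ]), array([0.6637, 0.2309, 0.056 ]), array([0.5562, 0.2307, 0.056 ]), array([0.6618, 0.1482, 0.056 ]), array([0.5563, 0.1509, 0.056 ]), array([0.6573, 0.0707, 0.056 ]), array([0.5538, 0.0716, 0.056 ])]
rec front tops [[ 0.63175002 -0.09233319  0.058     ]
 [ 0.61289204 -0.28367315  0.058     ]] foot [[ 0.6320988  -0.09781716  0.        ]]
cards near end corners z=.035 [[ 0.59569339 -0.1116277   0.035     ]
 [ 0.58303802 -0.16440453  0.035     ]
 [ 0.58103014 -0.20311155  0.035     ]
 [ 0.57387535 -0.25285599  0.035     ]]
top: corners [[ 0.58824191 -0.11919439  0.035     ]
 [ 0.58286432 -0.16402159  0.035     ]
 [ 0.57924207 -0.20978514  0.035     ]
 [ 0.57433842 -0.25331252  0.035     ]]
```

Relative geometry agrees between the views, so I take the frame at about (0.606, 0.208) with yaw −0.019, and the recorder yaw at about −0.09. Now the loose card by mask, while I move the arm towards it and check the area it was hiding.

```bash
cat >> h.py <<'E'
def loose(r,box=None,z=.005,k=6):
    """green boards: list of (center world, yaw of long axis toward contacts, size)"""
    f=cv2.resize(r["frame"],None,fx=k,fy=k,interpolation=cv2.INTER_CUBIC); hsv=cv2.cvtColor(f,cv2.COLOR_RGB2HSV)
    m=((hsv[...,1]>80)&(hsv[...,0]>15)&(hsv[...,0]<95)&(hsv[...,2]<200)).astype(np.uint8)*255
    br=((hsv[...,1]>80)&(hsv[...,0]>14)&(hsv[...,0]<34)).astype(np.uint8)
    if box is not None:
        mm=np.zeros_like(m);x0,y0,x1,y1=[int(v*k) for v in box];mm[y0:y1,x0:x1]=1;m*=mm
    cs,_=cv2.findContours(m,cv2.RETR_EXTERNAL,cv2.CHAIN_APPROX_NONE);out=[]
    for c in cs:
        if cv2.contourArea(c)<60*k*k: continue
        rect=cv2.minAreaRect(c); p=(cv2.boxPoints(rect)+.5)/k-.5
        W=onz(r,p,z)[:,:2]; ce=W.mean(0)
        e=[W[1]-W[0],W[2]-W[1]]; L=[np.linalg.norm(v) for v in e]; d=e[int(L[1]>L[0])]; d=d/np.linalg.norm(d)
        M=np.zeros_like(m);cv2.drawContours(M,[c],-1,1,-1); ys,xs=np.nonzero(M*br)
        if len(xs):
            bw=onz(r,[((xs.mean()+.5)/k-.5,(ys.mean()+.5)/k-.5)],z)[0,:2]
            if (bw-ce)@d<0:d=-d
        out.append((ce,np.arctan2(d[1],d[0]),sorted(L),rect[0][0]/k,rect[0][1]/k,len(xs)))
    return out
def quat(yaw,pitch=0.):
    """tool pointing down; jaw axis (tool z) along world dir yaw+90deg (card y) ; pitch>0: end at heading yaw lower"""
    Rz=R.from_euler('z',yaw)
    # columns: tool x,y,z. tool y=down, tool z=+Y(card y), x = y cross z = (-Z)x(Y)= X
    B=np.array([[1,0,0],[0,0,1],[0,-1,0]],float)  # columns -> x=(1,0,0), y=(0,0,-1), z=(0,1,0)
    B=np.column_stack([[1,0,0],[0,0,-1],[0,1,0]])
    return (Rz*R.from_euler('y',pitch)*R.from_matrix(B)).as_quat()
def ob():
    o=get_obs(); return o
def st(msg=""):
    o=get_obs(); print(msg,"t%.1f"%o["time_s"],o["position"].round(4),"F",o["wrist_force"].round(1),"w %.4f"%o["gripper_width"])
E
python3 - <<'E'
from h import *
t=cam("top"); print(loose(t)); s=cam("side"); print(loose(s))
q0=get_obs()["joint_pos"]; print(R.from_quat(get_obs()["orientation"]).as_matrix().round(3))
for y in (-1.67,1.47,-.02,3.12): 
    print(y,[ (j if j is None else np.round(j,2)) for j in (kinematics.solve_ik([.43,.1,.15],quat(y)),kinematics.solve_ik([.606,.33,.1],quat(y)),kinematics.solve_ik([.58,-.23,.1],quat(y)))])
E
```

```text
[(array([0.42828503, 0.0933978 ]), np.float64(1.42757175255658), [np.float64(0.04136111039288574), np.float64(0.10650991516514269)], 290.9296061197917, 225.8247273763021, 505), (array([ 0.61003574, -0.14576596]), np.float64(-1.6830939176962114), [np.float64(0.039661398135577765), np.float64(0.04508322636840114)], 356.6768798828125, 173.7206013997396, 0), (array([0.37559485, 0.96463405]), np.float64(0.02210084399673399), [np.float64(0.3462066779850222), np.float64(1.075776493707698)], 47.166656494140625, 248.83329264322916, 670801)]
[(array([-0.29621654,  0.09120051]), np.float64(-2.0907328030098866), [np.float64(0.0755758887198212), np.float64(0.0948280949644391)], 621.6570638020834, 271.5310872395833, 10036), (array([0.42899608, 0.0931441 ]), np.float64(-1.6745344897781913), [np.float64(0.04662735611206749), np.float64(0.09690129197248014)], 340.390380859375, 244.37837727864584, 0), (array([-0.53126897, -0.55709686]), np.float64(1.1062437551651942), [np.float64(0.3742258065071047), np.float64(1.1110692060403282)], 602.8333333333334, 170.33331298828125, 167751), (array([-1.1769946 , 
[... 159 characters left out ...]
0.     0.346]
 [-0.346  0.    -0.938]
 [-0.    -1.    -0.   ]]
-1.67 [array([ 0.23,  0.2 ,  2.1 , -0.  ,  0.84,  0.32]), array([ 0.5 ,  0.6 ,  1.59, -0.  ,  0.95,  0.6 ]), array([-0.38,  0.52,  1.75, -0.  ,  0.88, -0.28])]
1.47 [array([ 0.23,  0.2 ,  2.1 , -0.  ,  0.84, -2.82]), array([ 0.5 ,  0.6 ,  1.59, -0.  ,  0.95, -2.54]), array([-0.38,  0.52,  1.75, -0.  ,  0.88,  2.86])]
-0.02 [array([ 0.23,  0.2 ,  2.1 , -0.  ,  0.84, -1.33]), array([ 0.5 ,  0.6 ,  1.59, -0.  ,  0.95, -1.05]), array([-0.38,  0.52,  1.75, -0.  ,  0.88, -1.93])]
3.12 [array([ 0.23,  0.2 ,  2.1 , -0.  ,  0.84,  1.82]), array([ 0.5 ,  0.6 ,  1.59, -0.  ,  0.95,  2.09]), array([-0.38,  0.52,  1.75, -0.  ,  0.88,  1.21])]
```

```bash
cat >> h.py <<'E'
FR=np.array([.606,.208]);FY=-.019
E
python3 - <<'E'
from h import *
ce=[.4286,.0933]; yaw=1.445
hand.move_gripper(.062,40)
st()
bot.reach([*ce,.14],quat(yaw)); st()
t=cam("top");cv2.imwrite("pics/t1.png",t["frame"][:,:,::-1]);s=cam("side");cv2.imwrite("pics/s1.png",s["frame"][:,:,::-1])
E
```

```text
t0.9 [ 0.2159 -0.5865  0.2483] F [-0.3 -0.6  0.4] w 0.0620
 t3.5 [0.4289 0.093  0.1401] F [-0.2  0.2  0.7] w 0.0621
```

View pics/t1.png

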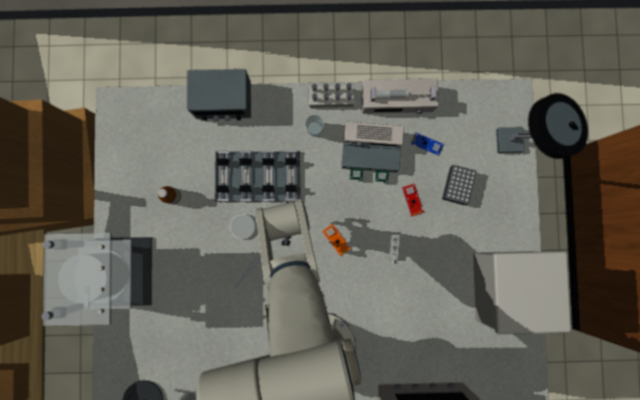

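View pics/s1.png

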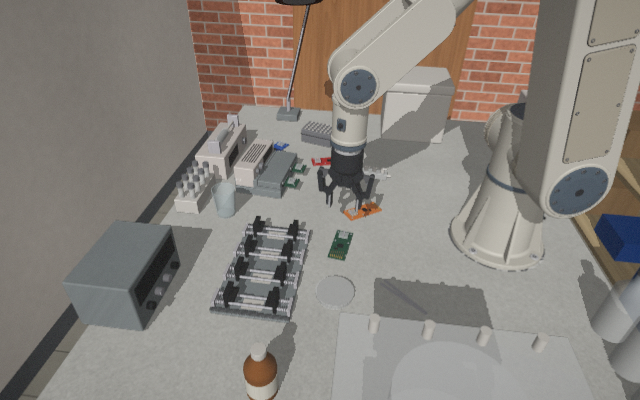

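Both views together have covered the whole bench, and (291,226) is the only loose green card. The side view confirms it at (341,244). I'll descend onto it, guarded by the wrist force.

```bash
cat >> h.py <<'E'
def guard_down(p,q,z0,z1,step=.0015,f=4,v=.03):
    F0=get_obs()["wrist_force"][2]; z=z0
    while z>z1:
        z-=step; bot.servo_line([p[0],p[1],z],q,velocity=v)
        o=get_obs()
        if o["wrist_force"][2]-F0>f: print("contact z",z,o["position"][2],o["wrist_force"].round(1)); return z
    print("no contact to",z); return None
E
python3 - <<'E'
from h import *
ce=[.4286,.0933]; yaw=1.445;q=quat(yaw)
bot.servo_line([*ce,.026],q,velocity=.12); st()
z=guard_down(ce,q,.026,.004); st()
z=z or .004
bot.servo_line([*ce,z+.002],q,velocity=.05); st()
hand.move_gripper(.03,40); st("grip")
E
```

```text
t4.7 [0.429  0.0934 0.0265] F [-0.   1.8  1. ] w 0.0620
contact z 0.010999999999999992 0.011421693955464949 [-1.9 -0.4 10.8]
 t7.2 [0.4287 0.0933 0.0114] F [-1.9 -0.4 10.8] w 0.0625
 t7.4 [0.4287 0.0933 0.013 ] F [ 0.2 -0.2  0.2] w 0.0619
grip t7.7 [0.4312 0.0938 0.0149] F [ 0.  -0.1 31.8] w 0.0452
```

Run:
```python
from h import *
yaw=1.445
bot.servo_line([.4286,.0933,.12],quat(yaw),velocity=.15); st("lift")
# turn over a safe spot in front of the frame
bot.reach([.46,.12,.16],quat(FY)); st("turned")
s=cam("side");crop(s,240,120,440,290,4,"s2.png")
t=cam("top");crop(t,240,150,340,300,4,"t2.png")
```

```text
lift t8.6 [0.428  0.0932 0.1192] F [-0.2 -0.2  0.3] w 0.0446
turned t9.9 [0.4596 0.1199 0.1594] F [-1.   1.5 -0. ] w 0.0445
```

View pics/s2.png

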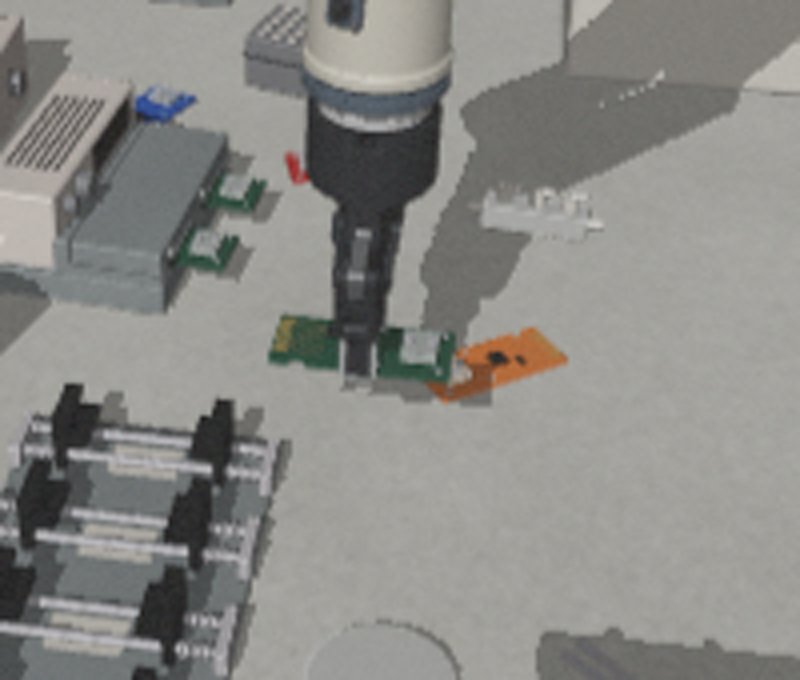

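View pics/t2.png

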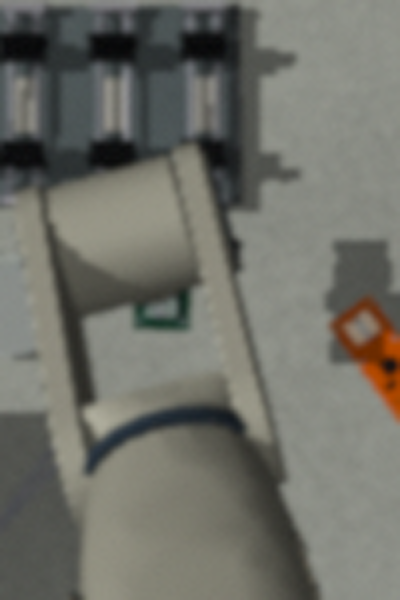

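Run:
```python
from h import *
s=cam("side");st()
P=np.array([(269,362),(449,382)])/4+[240,120]-.4
print(onz(s,P,.1445))
P=np.array([(276,317),(457,335)])/4+[240,120]-.4
print(onz(s,P,.1495))
tp=np.array([(135,328),(188,330)])/4+[240,150]-.4
t=cam("top");print(onz(t,tp,.147))
# expected tip projection
print(proj(s,[get_obs()["position"]]),proj(t,[get_obs()["position"]]))
```

```text
t10.1 [0.4598 0.1199 0.1597] F [-0.1  0.1 -0.4] w 0.0445
[[0.51377853 0.13951489 0.1445    ]
 [0.40401991 0.14272218 0.1445    ]]
[[0.51529601 0.09947096 0.1495    ]
 [0.40170098 0.10118457 0.1495    ]]
[[0.40523181 0.14294639 0.147     ]
 [0.40267166 0.09964176 0.147     ]]
[[329.94005601 202.30810184]] [[279.84242453 214.58437222]]
```

Run:
```python
from h import *
# early images without arm
import cv2
t=cam("top");s=cam("side")
T=cv2.imread("pics/top0.png")[:,:,::-1];S=cv2.imread("pics/side0.png")[:,:,::-1]
M=[(0,.12),(0,.04),(0,-.04),(0,-.12)]
for n,f,r,b in(("top",T,t,(212,160,302,192)),("side",S,s,(215,210,315,318))):
    k=6;x0,y0,x1,y1=b
    c=cv2.resize(np.ascontiguousarray(f[y0:y1,x0:x1]),None,fx=k,fy=k,interpolation=cv2.INTER_CUBIC).astype(int)
    m=((c[...,0]-c[...,2]>8)&(c[...,0]>110)).astype(np.uint8)
    m=cv2.morphologyEx(m,cv2.MORPH_CLOSE,np.ones((19,9) if n=="side" else (5,9)))
    kk,l,stt,ce=cv2.connectedComponentsWithStats(m)
    L=[]
    for i in range(1,kk):
        if stt[i,4]>600:
            rc=cv2.minAreaRect(np.argwhere(l==i)[:,::-1].astype(np.float32))
            u=(np.array([ce[i],rc[0]])+.5)/k-.5+[x0,y0]; L.append(onz(r,u,.011)); print(n,stt[i,2:]/k,u.round(1).tolist(),onz(r,u,.011)[:,:2].round(4).tolist())
    cv2.imwrite(f"pics/m_{n}.png",m*255)
    L=np.array(L)
    if len(L)==4:
        for j in(0,1):
            W=L[:,j]; W=W[np.argsort(-W[:,1])]; print(n,rigid2(M,W))
```

```text
top [  3.5         11.83333333 148.66666667] [[245.5, 176.3], [245.8, 175.8]] [[0.6067, 0.2508], [0.6088, 0.2498]]
top [  3.16666667  11.33333333 125.66666667] [[267.4, 176.2], [267.8, 175.7]] [[0.6054, 0.1725], [0.6074, 0.1712]]
top [  3.33333333  10.66666667 128.5       ] [[222.5, 177.6], [222.6, 176.5]] [[0.604, 0.333], [0.608, 0.3326]]
side [ 17.16666667   5.83333333 128.66666667] [[274.8, 233.6], [275.4, 234.4]] [[0.6104, 0.0858], [0.6079, 0.0888]]
side [ 17.66666667   3.33333333 149.66666667] [[269.5, 252.8], [269.7, 252.7]] [[0.6078, 0.1623], [0.6075, 0.162]]
side [ 17.           3.16666667 114.83333333] [[268.5, 257.9], [268.5, 257.9]] [[0.6062, 0.1811], [0.6064, 0.1811]]
side [ 18.66666667   4.83333333 244.16666667] [[262.4, 275.6], [262.1, 275.7]] [[0.6074, 0.243], [0.608, 0.2432]]
side [ 18.33333333   3.33333333 113.        ] [[260.1, 281.2], [260.0, 281.3]] [[0.6084, 0.2615], [0.6086, 0.2617]]
side [ 20.33333333   5.83333333 371.5       ] [[252.9, 301.4], [253.0, 301.4]] [[0.6099, 0.3233], [0.6097, 0.3234]]
side [ 19.5          3.66666667 133.        ] [[250.5, 307.9], [250.8, 307.9]] [[0.6106, 0.3418], [0.6101, 0.3418]]
```

Run:
```python
from h import *
t=cam("top");g=cv2.cvtColor(cv2.imread("pics/top0.png"),cv2.COLOR_BGR2GRAY)
L=[60,240,422,605];Rr=[152,332,512,690];M=[.12,.04,-.04,-.12]
rot=R.from_euler('z',FY).as_matrix()[:2,:2]
for row in(161.3,188.4):
  for l,r,m in zip(L,Rr,M):
    def ed(x,sg):
        x=x/8+209.56; P=edge1(g,(x,row-2),(x,row+2),3,n=12,sgn=0); return P.mean(0)
    a,b=ed(l,0),ed(r,0)
    A=onz(t,a,.056)[0,:2];B=onz(t,b,.056)[0,:2];B0=onz(t,b,.03)[0,:2]
    print(a.round(2),b.round(2),"w",(A-B)[1].round(4),"cy from L",(A[1]-.02-m).round(4),"from R z56",(B[1]+.02-m).round(4),"R z30",(B0[1]+.02-m).round(4))
```

```text
[215.28 161.3 ] [228.63 161.3 ] w 0.0466 cy from L 0.2094 from R z56 0.2028 R z30 0.2073
[239.31 161.3 ] [251.03 161.3 ] w 0.0409 cy from L 0.2055 from R z56 0.2047 R z30 0.208
[262.03 161.3 ] [273.45 161.3 ] w 0.0399 cy from L 0.2063 from R z56 0.2064 R z30 0.2085
[284.8 161.3] [295.81 161.3 ] w 0.0384 cy from L 0.2069 from R z56 0.2085 R z30 0.2094
[215.24 188.4 ] [227.91 188.4 ] w 0.044 cy from L 0.2102 from R z56 0.2062 R z30 0.2107
[238.8 188.4] [250.6 188.4] w 0.041 cy from L 0.2083 from R z56 0.2073 R z30 0.2106
[261.89 188.4 ] [273.46 188.4 ] w 0.0402 cy from L 0.208 from R z56 0.2079 R z30 0.21
[285.08 188.4 ] [295.75 188.4 ] w 0.0371 cy from L 0.2075 from R z56 0.2104 R z30 0.2114
```

```bash
cat >> h.py <<'E'
FR=np.array([.6065,.209]);FY=-.019
SY={0:.12,1:.04,2:-.04,3:-.12}
def tcp_at(k,x,z,th,dx,dz,dy=0.):
    """card origin at station x,z (m), pitch th; TCP at card-local (dx,dy,dz)"""
    r=R.from_euler('z',FY)*R.from_euler('y',th)
    c=np.r_[FR,0]+R.from_euler('z',FY).apply([x,SY[k],0]); c[2]=z
    return c+r.apply([dx,dy,dz]), quat(FY,th)
def load(k,dx,dz,dy=0.,th=np.radians(12),stop=None):
    a=lambda x,z,t:tcp_at(k,x,z,t,dx,dz,dy)
    cx=.055*np.cos(th);sz=.055*np.sin(th)
    p,q=a(.039-cx,.085+sz,th); bot.reach(p,q); st("A")
    p,q=a(.0395-cx,.0415+sz,th); bot.servo_line(p,q,velocity=.08); st("B")
    p,q=a(-.002,.0415+sz,th); bot.servo_line(p,q,velocity=.04); st("C0")
    for x in (.003,.008,.0125):
        p,q=a(x,.0415+sz,th); bot.servo_line(p,q,velocity=.03); st("C")
    if stop=="C": return
    level(k,dx,dz,dy,th)
def level(k,dx,dz,dy=0.,th=np.radians(12),x=.0125):
    a=lambda x,z,t:tcp_at(k,x,z,t,dx,dz,dy)
    for f in (.75,.5,.25,.1,0):
        t=th*f; p,q=a(x,.041+.055*np.sin(t),t); bot.servo_line(p,q,velocity=.05)
        st("D%.2f"%f)
def settle(k,dx,dz,dy=0.,x=.0125,open_=.062):
    a=lambda x,z,t:tcp_at(k,x,z,t,dx,dz,dy)
    for xx in (.006,.001): 
        p,q=a(xx,.041,0); bot.servo_line(p,q,velocity=.03); st("E")
def leave(k,dx,dz,open_=.062,up=.10):
    hand.move_gripper(open_); st("open")
    p,q=tcp_at(k,.0,.041+up,0,dx,dz); bot.servo_line(p,q,velocity=.15); st("up")
E
python3 - <<'E'
from h import *
hand.move_gripper(.03,60); st()
load(3,.001,.0149,stop="C")
s=cam("side");crop(s,220,180,340,270,6,"s3.png")
E
```

```text
t10.5 [0.46 0.12 0.16] F [ 0.6 -0.3 -0.3] w 0.0435
A t11.1 [0.5932 0.0889 0.1098] F [-0.5 -1.1 -0.3] w 0.0439
B t11.8 [0.594  0.0892 0.0672] F [ 0.5 -0.4 -0.3] w 0.0435
C0 t12.3 [0.6064 0.0889 0.0673] F [-0.7 -0.3 -0.3] w 0.0444
C t12.6 [0.6109 0.0888 0.0671] F [-4.2  0.3 -1. ] w 0.0438
C t12.9 [0.6159 0.0888 0.0671] F [-4.9  0.9 -0.1] w 0.0434
C t13.2 [0.6201 0.0887 0.0671] F [-5.8  0.9  0.3] w 0.0435
```

View pics/s3.png

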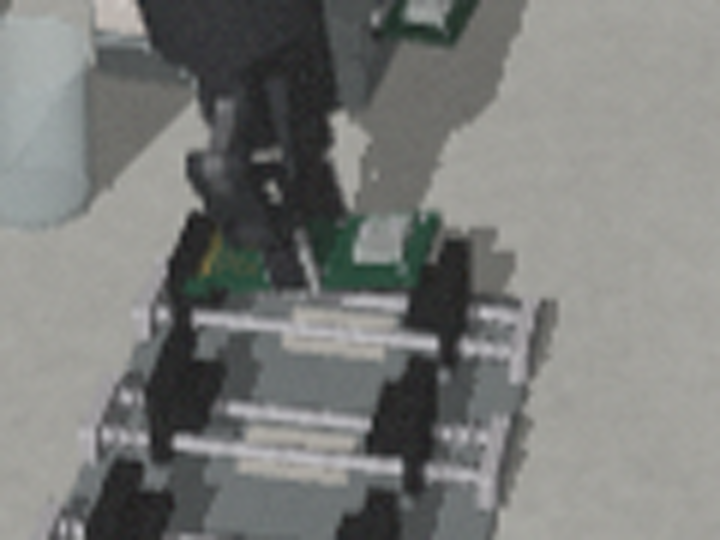

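The far end is under the far lip. The force suggests the jaw is displaced about 2 mm less than planned, so I'll push 1.5 mm further and then level.

Run:
```python
from h import *
level(3,.001,.0149,x=.014)
s=cam("side");crop(s,220,180,340,270,6,"s4.png")
```

```text
D0.75 t13.5 [0.6201 0.0887 0.064 ] F [-5.4 -0.4  0.8] w 0.0438
D0.50 t13.8 [0.6192 0.0887 0.0613] F [-5.5 -0.4  0.4] w 0.0436
D0.25 t14.0 [0.6183 0.0887 0.0584] F [-6.3  0.5  0.5] w 0.0435
D0.10 t14.3 [0.6181 0.0887 0.0567] F [-6.1  1.   0.8] w 0.0439
D0.00 t14.5 [0.6179 0.0887 0.0556] F [-6.4  0.4  0.1] w 0.0431
```

View pics/s4.png

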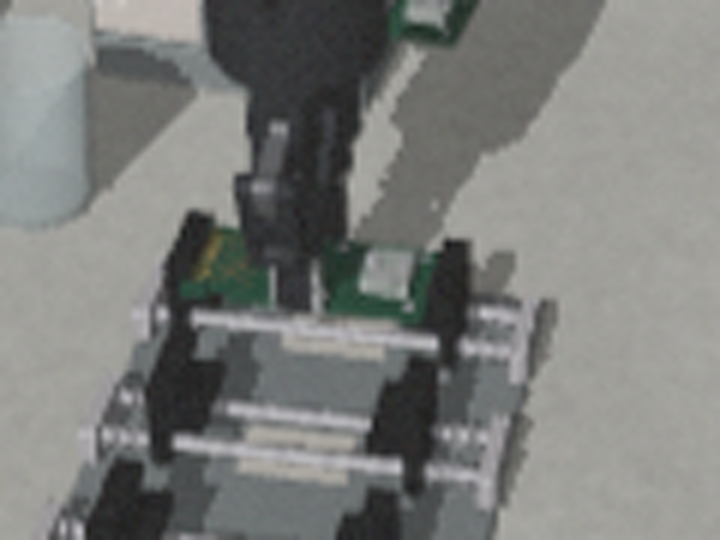

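Card is level inside both jaws (near end (425,300) in the crop) with no vertical force. I'll back it off and release.

Run:
```python
from h import *
settle(3,.001,.0149)
leave(3,.001,.0149)
hand.move_gripper(.085)
bot.reach([.5,-.19,.22],quat(-.092))
s=cam("side");crop(s,220,180,340,270,6,"s5.png")
t=cam("top");crop(t,205,110,410,260,3.9,"t5.png")
```

```text
E t15.0 [0.6114 0.0888 0.0559] F [-2.2 -0.2 -2.4] w 0.0434
E t15.3 [0.6067 0.089  0.0562] F [ 0.3 -0.5 -2. ] w 0.0437
open t15.6 [0.6065 0.0891 0.0561] F [-0.6  0.4  0.4] w 0.0621
up t16.4 [0.6047 0.0889 0.1552] F [-0.7  1.2  0.5] w 0.0620
```

View pics/s5.png

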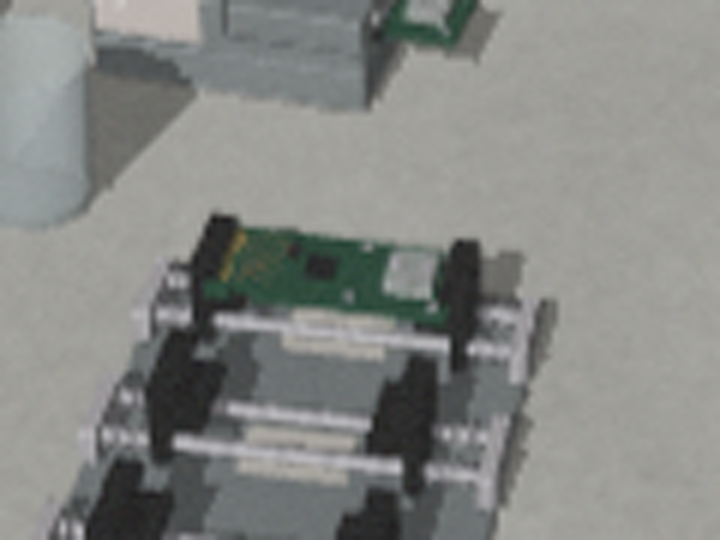

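View pics/t5.png

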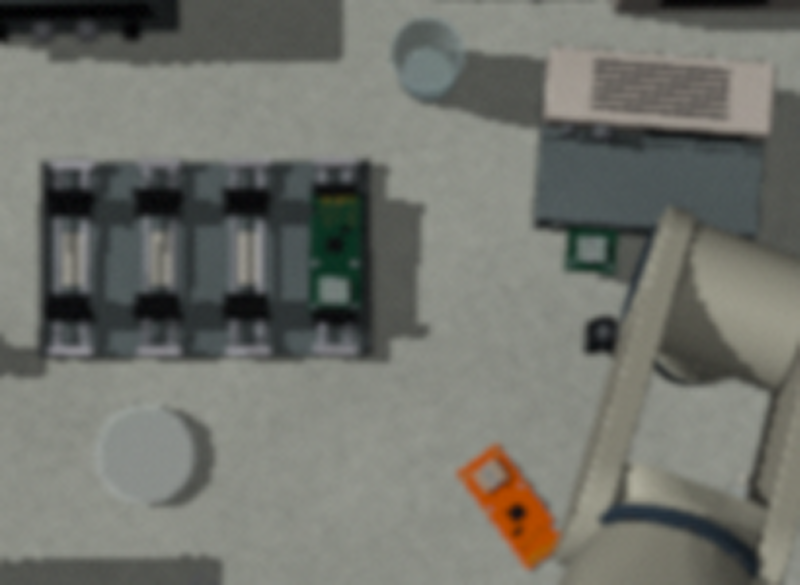

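The card is clipped. In the top crop its centre column (336) matches the jaw centre (336). Now refine the recorder cards from the first pictures.

Run:
```python
from h import *
t=cam("top");k=8
f=cv2.resize(np.ascontiguousarray(cv2.imread("pics/top0.png")[:,:,::-1]),None,fx=k,fy=k,interpolation=cv2.INTER_CUBIC);h=cv2.cvtColor(f,cv2.COLOR_RGB2HSV)
for b in((346,160,370,185),(370,160,395,188)):
    x0,y0,x1,y1=[v*k for v in b];c=h[y0:y1,x0:x1]
    m=((c[...,1]>75)&(c[...,0]>55)&(c[...,0]<95)).astype(np.uint8)
    cs=max(cv2.findContours(m,cv2.RETR_EXTERNAL,cv2.CHAIN_APPROX_NONE)[0],key=cv2.contourArea)
    rc=cv2.minAreaRect(cs);p=(cv2.boxPoints(rc)+[x0,y0]+.5)/k-.5
    W=onz(t,p,.035)[:,:2];print(W.round(4).tolist()); 
    i=np.argsort(W[:,0])[:2]; print("near mid",W[i].mean(0), "ang",np.arctan2(*(W[i[0]]-W[i[1]])), "w",np.linalg.norm(W[i[0]]-W[i[1]]))
```

```text
[[0.5894, -0.1181], [0.6285, -0.1231], [0.623, -0.1677], [0.5839, -0.1626]]
near mid [ 0.58661027 -0.14036593] ang -3.0185538437804045 w 0.044844651108110055
[[0.5799, -0.2074], [0.6198, -0.2127], [0.6142, -0.2575], [0.5743, -0.2521]]
near mid [ 0.57710723 -0.2297295 ] ang -3.016901646989113 w 0.04501853110953383
```

Run:
```python
from h import *
t=cam("top");s=cam("side");T=cv2.imread("pics/top0.png");g=cv2.cvtColor(T,cv2.COLOR_BGR2GRAY)
o=np.array([334.56,117.56])
for a,b,z in(((95,35),(540,65),.095),((82,183),(538,213),.095),((70,400),(495,430),.058),((70,383),(495,412),.058)):
  for sg in(1,-1):
    p=edge1(g,np.array(a)/8+o,np.array(b)/8+o,2,sgn=sg); x,v=fitl(p)
    W=onz(t,[x-v*20,x+v*20],z); d=W[0]-W[1]; d*=np.sign(d[1]); print(z,sg,"psi",-np.arctan2(d[0],d[1]).round(4),"x at mid",W.mean(0).round(4), "rms",np.abs((p-x)@np.array([-v[1],v[0]])).mean().round(2))
S=cv2.imread("pics/side0.png");gs=cv2.cvtColor(S,cv2.COLOR_BGR2GRAY);o=np.array([224.56,144.56])
for sg in(1,-1):
    p=edge1(gs,np.array((440,308))/8+o,np.array((573,70))/8+o,2,sgn=sg);x,v=fitl(p);W=onz(s,[x-v*10,x+v*10],.058);d=W[0]-W[1]; d*=np.sign(d[1]);print("side",sg,-np.arctan2(d[0],d[1]).round(4),W.mean(0))
```

```text
0.095 1 psi -0.0959 x at mid [ 0.7683 -0.2045  0.095 ] rms 0.31
0.095 -1 psi -0.0621 x at mid [ 0.7626 -0.2208  0.095 ] rms 0.82
0.095 1 psi -0.0919 x at mid [ 0.6963 -0.2099  0.095 ] rms 0.06
0.095 -1 psi -0.1017 x at mid [ 0.704  -0.2043  0.095 ] rms 0.1
0.058 1 psi -0.0945 x at mid [ 0.6121 -0.1861  0.058 ] rms 0.13
0.058 -1 psi -0.0928 x at mid [ 0.6193 -0.1963  0.058 ] rms 0.09
0.058 1 psi -0.2455 x at mid [ 0.6245 -0.1076  0.058 ] rms 0.0
0.058 -1 psi -0.0996 x at mid [ 0.622  -0.1891  0.058 ] rms 0.15
side 1 -0.1002 [ 0.61631627 -0.19107919  0.058     ]
side -1 -0.0972 [ 0.62194227 -0.18728007  0.058     ]
```

```bash
cat >> h.py <<'E'
RO=np.array([.6223,-.1896]);RY=-.096
def rec(slot,x,z,dy=0.):
    return np.r_[RO+R.from_euler('z',RY).as_matrix()[:2,:2]@[x,(.045 if slot==0 else -.045)+dy],z],quat(RY)
def frec():
    F=get_obs()["wrist_force"]; return R.from_euler('z',-RY).apply(F).round(1)
E
python3 - <<'E'
from h import *
hand.move_gripper(.062,20)
p,q=rec(0,-.024,.11); bot.reach(p,q)
p,q=rec(0,-.024,.042); bot.servo_line(p,q,velocity=.1); st(); print(frec())
hand.move_gripper(.03,20); st("grip20"); print(frec(), (R.from_euler('z',-RY).apply(get_obs()["position"]-p)).round(4))
s=cam("side");crop(s,240,130,340,205,8,"s6.png")
E
```

```text
t20.1 [ 0.6031 -0.1427  0.0424] F [-0.2 -0.6 -0.3] w 0.0619
[-0.2 -0.6 -0.3]
grip20 t20.3 [ 0.6033 -0.1426  0.0429] F [-0.2  1.4  6.6] w 0.0452
[-0.4  1.4  6.6] [ 0.0006 -0.0001  0.0009]
```

View pics/s6.png

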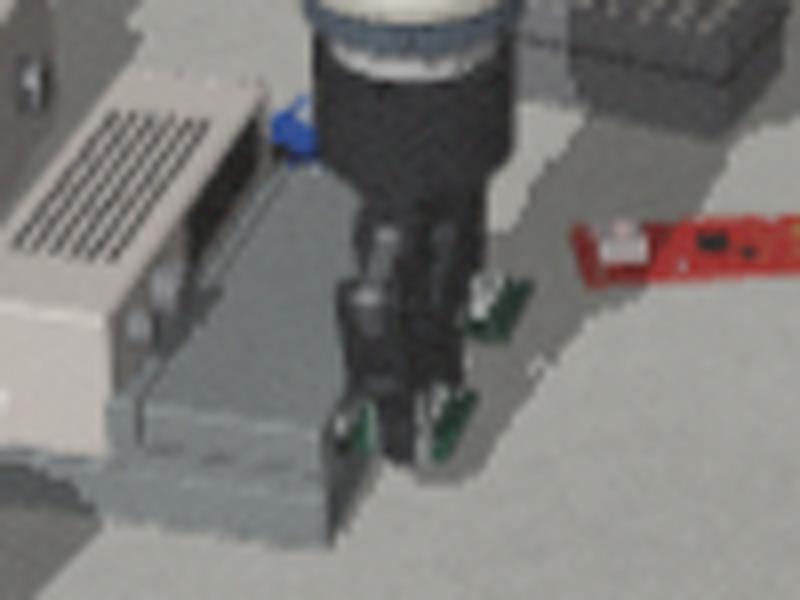

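```bash
cat >> h.py <<'E'
def push(slot,z):
    """pushes held card in 2 mm steps till well past release"""
    for d in (.002,.004,.006,.0075,.0085):
        p,q=rec(slot,-.024+d,z); bot.servo_line(p,q,velocity=.02)
        F=frec(); print("push",d,F,"w %.4f"%get_obs()["gripper_width"])
        if F[0]<-20: break
E
python3 - <<'E'
from h import *
p,q=rec(0,-.024,.0428); bot.servo_line(p,q,velocity=.02); print(frec())
hand.move_gripper(.03,50); st("grip50"); print(frec())
push(0,.0428)
E
```

```text
[ 2.3  0.5 -0.8]
grip50 t20.9 [ 0.6032 -0.1426  0.0432] F [0.4 0.5 5.3] w 0.0439
[0.4 0.6 5.3]
push 0.002 [-5.6 -0.9 10.9] w 0.0441
push 0.004 [-10.9  -1.   17.6] w 0.0442
push 0.006 [-13.7  -1.1  18.3] w 0.0445
push 0.0075 [-16.4  -0.7  21.8] w 0.0440
push 0.0085 [-16.4  -1.1  24.3] w 0.0439
```

Run:
```python
from h import *
st()
for x in(-.018,-.024,-.030,-.036,-.041):
    p,q=rec(0,x,.0432); bot.servo_line(p,q,velocity=.03); print(x,frec()); 
st()
s=cam("side");crop(s,240,130,340,205,8,"s7.png")
```

```text
t22.1 [ 0.6066 -0.1429  0.0431] F [-16.4   0.5  24.3] w 0.0439
-0.018 [-9.8 -1.2 12.3]
-0.024 [ 1.9 -2.6  2.3]
-0.03 [15.5 -0.  -2.6]
-0.036 [26.6  2.4 -4.9]
-0.041 [27.1  3.9 -4.6]
 t23.7 [ 0.5951 -0.1417  0.0459] F [27.3  1.3 -4.6] w 0.0437
```

View pics/s7.png

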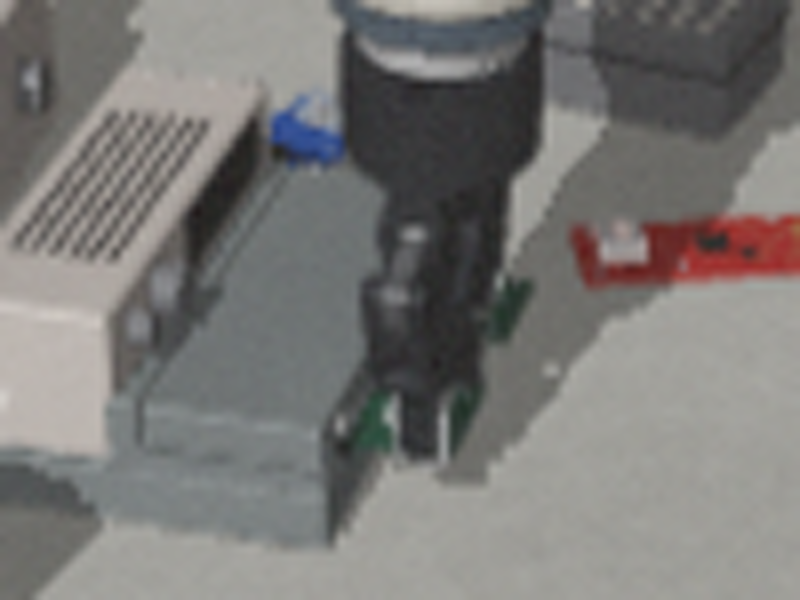

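The arm is compliant: it moved the card only 3.4 mm in, and the pull then slipped along it. I'll release and push the plain end with closed fingertips instead.

Run:
```python
from h import *
p,q=rec(0,-.033,.0432); bot.servo_line(p,q,velocity=.05); print(frec())
hand.move_gripper(.062,50); st("open"); print(frec())
p,q=rec(0,-.033,.10); bot.servo_line(p,q,velocity=.15)
hand.move_gripper(0.0)
st()
p,q=rec(0,-.066,.10); bot.servo_line(p,q,velocity=.15)
s=cam("side");crop(s,240,130,340,205,8,"s8.png")
p,q=rec(0,-.066,.046); bot.servo_line(p,q,velocity=.15);st(); print(frec())
```

```text
[9.6 0.9 0.7]
open t24.4 [ 0.5926 -0.1414  0.0426] F [ 0.4  0.  -0.5] w 0.0620
[ 0.4  0.1 -0.5]
 t25.5 [ 0.5938 -0.1417  0.0999] F [-0.6  0.2  0.6] w -0.0001
 t26.5 [ 0.5613 -0.1385  0.0459] F [0.5 0.1 0.4] w -0.0001
[0.5 0.1 0.4]
```

View pics/s8.png

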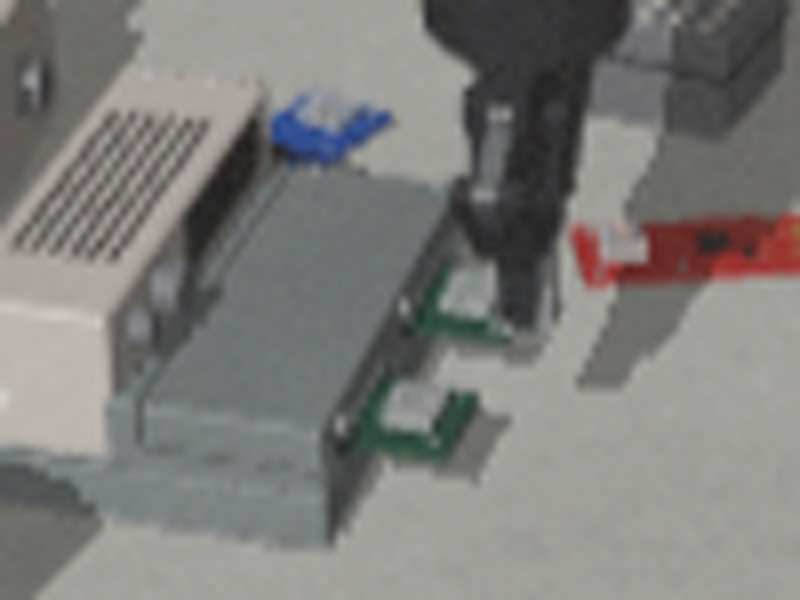

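```bash
cat >> h.py <<'E'
def pr():
    P=get_obs()["position"]; d=R.from_euler('z',-RY).apply(P-np.r_[RO,0]); return d
def pushend(slot,x0=-.066,z=.046,need=.008,fmax=24):
    p,q=rec(slot,-.058,z); bot.servo_line(p,q,velocity=.06)
    x=-.058; xc=None
    while x<-.025:
        x+=.0015; p,q=rec(slot,x,z); bot.servo_line(p,q,velocity=.025)
        F=frec(); X=pr()[0]
        if xc is None and F[0]<-2.5: xc=X; print("contact",X.round(4),F)
        if xc is not None:
            print("cmd %.4f X %.4f"%(x,X),F)
            if X-xc>need or F[0]<-fmax: break
    return xc
E
python3 - <<'E'
from h import *
pushend(0); st()
E
```

```text
contact -0.0514 [-5.4 -2.1 -0.1]
cmd -0.0505 X -0.0514 [-5.4 -2.1 -0.1]
cmd -0.0490 X -0.0497 [-5.5 -1.5 -0.2]
cmd -0.0475 X -0.0487 [-6.2 -1.9  0.4]
cmd -0.0460 X -0.0476 [-7.  -2.9  0.6]
cmd -0.0445 X -0.0465 [-8.2 -2.2  1.1]
cmd -0.0430 X -0.0452 [-9.3 -2.4  2. ]
cmd -0.0415 X -0.0439 [-10.9  -2.5   3. ]
cmd -0.0400 X -0.0431 [-12.6  -3.    4.8]
 t29.7 [ 0.5837 -0.1409  0.0454] F [-12.9  -1.8   4.8] w 0.0001
```

Run:
```python
from h import *
for x in(-.050,-.060,-.075):
    p,q=rec(0,x,.046); bot.servo_line(p,q,velocity=.04); print(x,frec())
p,q=rec(0,-.085,.11); bot.servo_line(p,q,velocity=.2)
hand.move_gripper(.062,50)
s=cam("side");crop(s,240,130,340,205,8,"s9.png"); st()
```

```text
-0.05 [-4.4 -0.3 -0.3]
-0.06 [-3.6  0.1  1.8]
-0.075 [ 0.2  1.1 -0.7]
 t32.2 [ 0.542  -0.1367  0.1099] F [-0.1 -0.5 -0.8] w 0.0621
```

View pics/s9.png

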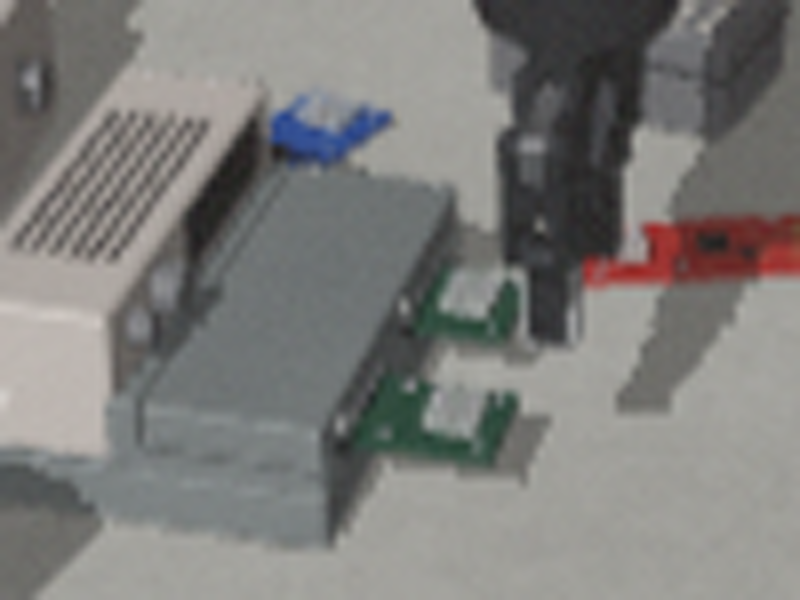

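Card0 popped out, with its near end now at (515,400) in the crop. I'll grip it nearer its middle and pull it free.

```bash
cat >> h.py <<'E'
def pull(slot,xg=-.020,z=.042):
    p,q=rec(slot,xg,.11); bot.servo_line(p,q,velocity=.2)
    p,q=rec(slot,xg,z); bot.servo_line(p,q,velocity=.12); print(frec())
    hand.move_gripper(.03,20); print("g20",frec(),pr().round(4))
    p,q=rec(slot,xg,z+.001); bot.servo_line(p,q,velocity=.02); print(frec())
    hand.move_gripper(.03,60); st("g60"); print(frec(),pr().round(4))
    for d in(.01,.03,.05,.07):
        p,q=rec(slot,xg-d,z+.0012); bot.servo_line(p,q,velocity=.06); F=frec(); print(d,F,"w %.4f"%get_obs()["gripper_width"])
        if abs(F[0])>15: print("STUCK"); return False
    p,q=rec(slot,xg-.085,z+.002); bot.servo_line(p,q,velocity=.1)
    p,q=rec(slot,xg-.10,.16); bot.servo_line(p,q,velocity=.15); st("out"); return True
E
python3 - <<'E'
from h import *
pull(0)
bot.reach([.46,.06,.17],quat(FY)); st()
s=cam("side");crop(s,240,120,440,270,4,"s10.png")
E
```

```text
[0.2 0.6 0.1]
g20 [-1.1  0.1  6.1] [-0.0193  0.0449  0.0431]
[0.4 0.2 2.5]
g60 t34.1 [ 0.6068 -0.1429  0.0435] F [-1.6  0.8  5. ] w 0.0436
[-1.6  0.7  5. ] [-0.0199  0.045   0.0435]
0.01 [-1.7 -1.   6.4] w 0.0439
0.03 [-2.9  0.3  5.5] w 0.0436
0.05 [-0.3 -0.3  1.4] w 0.0441
0.07 [-0.4 -1.2  0.3] w 0.0437
out t37.1 [ 0.5068 -0.1332  0.1594] F [ 0.1 -0.2 -1.4] w 0.0438
 t38.0 [0.4603 0.0595 0.1697] F [0.1 0.5 0.5] w 0.0436
```

View pics/s10.png

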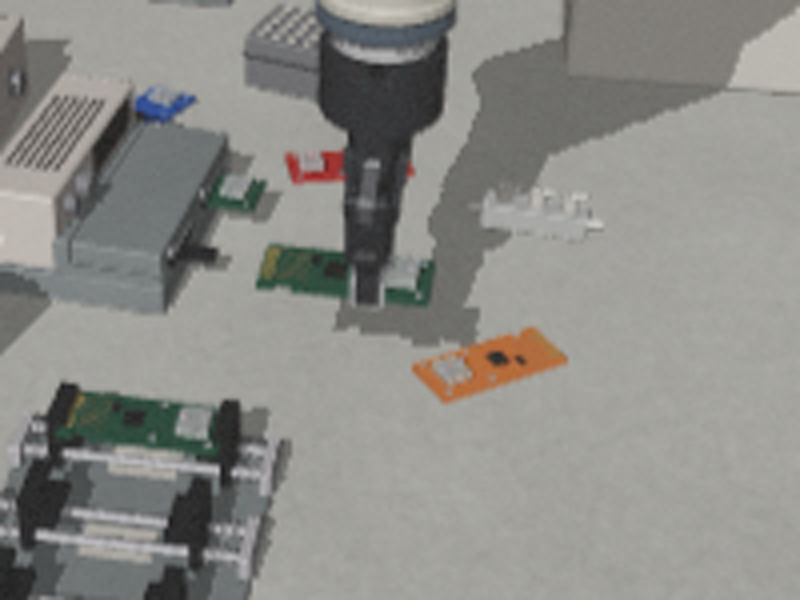

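Run:
```python
from h import *
s=cam("side");o=[240-.4,120-.4]
P=np.array([(257,287),(432,304)])/4+o; A=onz(s,P,.1562)
P=np.array([(265,246),(438,262)])/4+o; B=onz(s,P,.1612)
print(A,B,get_obs()["position"])
c=(A.mean(0)+B.mean(0))/2; d=R.from_euler('z',-FY).apply(get_obs()["position"]-c);print("dx,dy",d, "yaw",[np.arctan2(*(X[0]-X[1])[[1,0]]) for X in(A,B)], "len",[np.linalg.norm(X[0]-X[1]) for X in(A,B)])
```

```text
[[0.53061586 0.07826171 0.1562    ]
 [0.41902065 0.07983647 0.1562    ]] [[0.53152237 0.03807791 0.1612    ]
 [0.4180386  0.0392566  0.1612    ]] [0.46056845 0.05894351 0.16978712]
dx,dy [-0.01422997 -0.00018504  0.01108712] yaw [np.float64(-0.014110425775138002), np.float64(-0.010386044465556542)] len [np.float64(0.11160631294129068), np.float64(0.11348988924491514)]
```

```bash
cat >> h.py <<'E'
def load2(k,dx,dz,X=.014,th=np.radians(12)):
    a=lambda x,z,t:tcp_at(k,x,z,t,dx,dz)
    cx=.055*np.cos(th);sz=.055*np.sin(th)
    p,q=a(.039-cx,.085+sz,th); bot.reach(p,q); st("A")
    p,q=a(.0395-cx,.0415+sz,th); bot.servo_line(p,q,velocity=.08); st("B")
    p,q=a(-.002,.0415+sz,th); bot.servo_line(p,q,velocity=.04); st("C0")
    for x in (.004,.009,X):
        p,q=a(x,.0415+sz,th); bot.servo_line(p,q,velocity=.03); st("C")
E
python3 - <<'E'
from h import *
load2(2,-.0145,.0133)
s=cam("side");crop(s,210,190,330,280,6,"s11.png")
E
```

```text
A t38.8 [0.5792 0.1684 0.1117] F [-1.7 -0.9 -0. ] w 0.0437
B t39.5 [0.5801 0.1695 0.0689] F [ 0.5  0.2 -0.8] w 0.0438
C0 t39.9 [0.5921 0.1693 0.0689] F [-2.8  0.   0.8] w 0.0436
C t40.3 [0.5982 0.1692 0.0689] F [-3.8  0.5 -0.4] w 0.0440
C t40.6 [0.6029 0.1691 0.0689] F [-4.7  1.   2.1] w 0.0440
C t40.9 [0.6075 0.169  0.0688] F [-6.8  1.1  0.9] w 0.0440
```

View pics/s11.png

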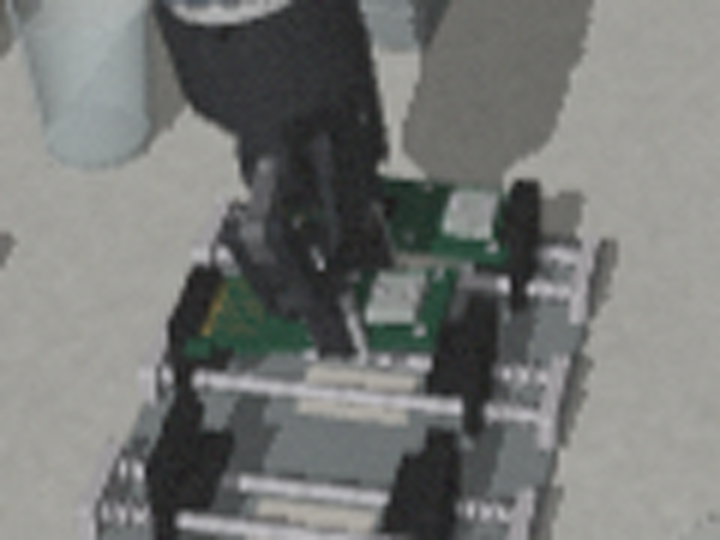

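The far end is seated under the far lip, and the near edge (440,340) is inside the near jaw. I'll level and settle.

Run:
```python
from h import *
level(2,-.0145,.0133,x=.014)
s=cam("side");crop(s,210,190,330,280,6,"s12.png")
F=get_obs()["wrist_force"]
if abs(F[2])<8:
    settle(2,-.0145,.0133)
    s=cam("side");crop(s,210,190,330,280,6,"s12b.png")
```

```text
D0.75 t41.2 [0.6059 0.1689 0.0647] F [-6.3 -0.1  0.8] w 0.0437
D0.50 t41.5 [0.605  0.1689 0.0611] F [-6.1 -0.2  0.8] w 0.0434
D0.25 t41.7 [0.6041 0.1688 0.0574] F [-6.  -0.   0.5] w 0.0440
D0.10 t42.0 [0.6039 0.1689 0.0553] F [-7.3  0.3 -0. ] w 0.0437
D0.00 t42.2 [0.6038 0.1688 0.0538] F [-6.7  0.8  0.3] w 0.0436
E t42.7 [0.5969 0.169  0.0542] F [-5.3  0.3 -0.9] w 0.0438
E t43.0 [0.5927 0.1692 0.0545] F [ 0.1 -1.9 -1.6] w 0.0438
```

View pics/s12b.png

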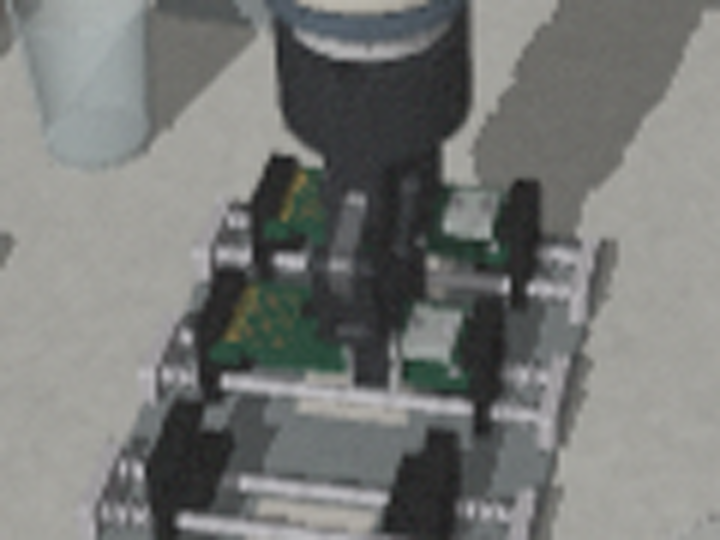

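Run:
```python
from h import *
leave(2,-.0145,.0133,open_=.058)
hand.move_gripper(0.0,50)
p,q=rec(1,-.075,.12); bot.reach(p,q)
t=cam("top");crop(t,205,140,310,215,7.5,"t13.png")
s=cam("side");crop(s,210,140,330,280,5,"s13.png")
p,q=rec(1,-.066,.046); bot.servo_line(p,q,velocity=.15);st(); print(frec())
pushend(1); st()
```

```text
open t43.3 [0.5928 0.1695 0.0547] F [ 0.8 -0.7 -0.9] w 0.0583
up t44.1 [0.5907 0.1691 0.1536] F [0.  0.2 0.2] w 0.0577
 t47.0 [ 0.5526 -0.2279  0.0463] F [-0.4 -0.8  0.2] w -0.0001
[-0.3 -0.8  0.2]
contact -0.0516 [-5.3 -1.3  2.6]
cmd -0.0505 X -0.0516 [-5.3 -1.3  2.6]
cmd -0.0490 X -0.0505 [-6.2 -1.7  3.9]
cmd -0.0475 X -0.0496 [-9.  -1.7  6.8]
cmd -0.0460 X -0.0486 [-10.4  -1.4   6.8]
cmd -0.0445 X -0.0472 [-10.4  -1.9   6.9]
cmd -0.0430 X -0.0458 [-11.2  -1.6   6.7]
cmd -0.0415 X -0.0443 [-11.1  -2.5   6.4]
cmd -0.0400 X -0.0436 [-13.7  -2.3   9.7]
 t50.2 [ 0.5746 -0.2301  0.0455] F [-13.9  -0.9   9.7] w -0.0001
```

View pics/t13.png

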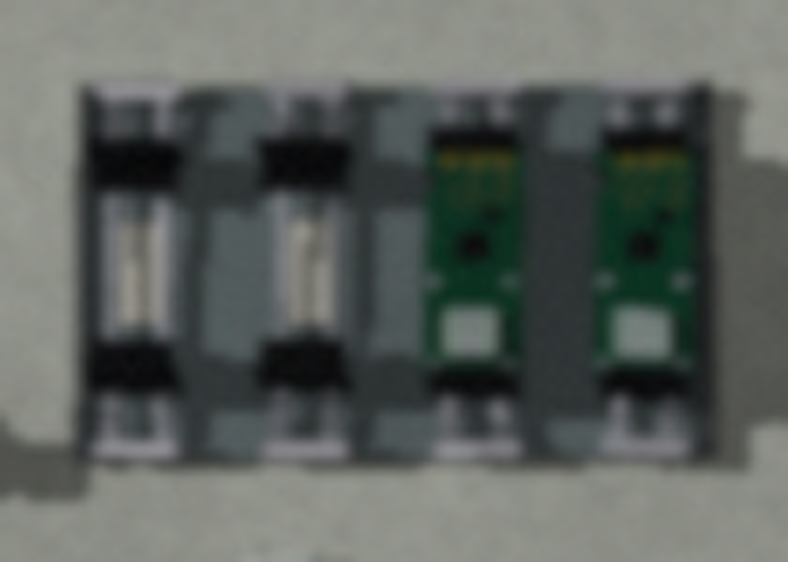

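View pics/s13.png

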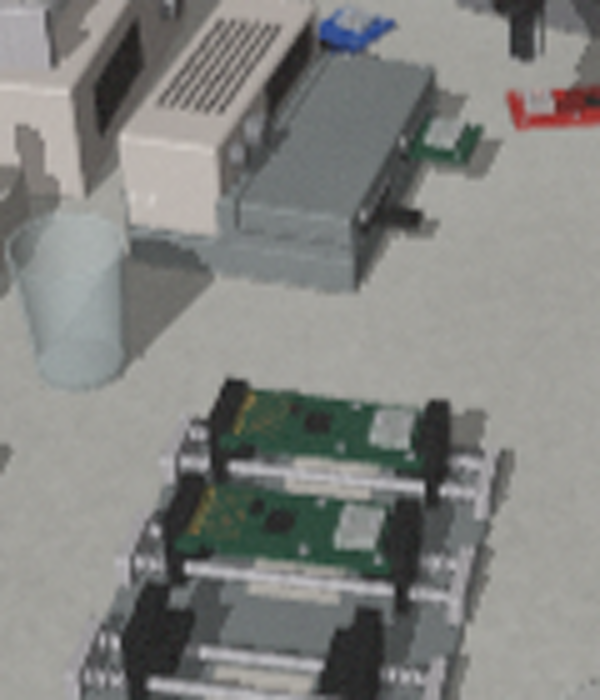

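Both cards sit under both lips and are centred: columns 474 and 645, against jaw centres of about 475 and 645. Card1 has been pushed 8 mm, so I'll back off, grip it and pull.

Run:
```python
from h import *
for x in(-.050,-.060,-.075):
    p,q=rec(1,x,.046); bot.servo_line(p,q,velocity=.04); print(x,frec())
p,q=rec(1,-.085,.11); bot.servo_line(p,q,velocity=.2)
hand.move_gripper(.062,50)
s=cam("side");crop(s,240,130,340,205,8,"s14.png"); st()
```

```text
-0.05 [-3.3 -1.  -0.5]
-0.06 [-4.4  0.7  2.2]
-0.075 [-0.1  0.3 -0.5]
 t52.7 [ 0.5334 -0.2263  0.1099] F [-0.3  0.7 -0.7] w 0.0619
```

View pics/s14.png

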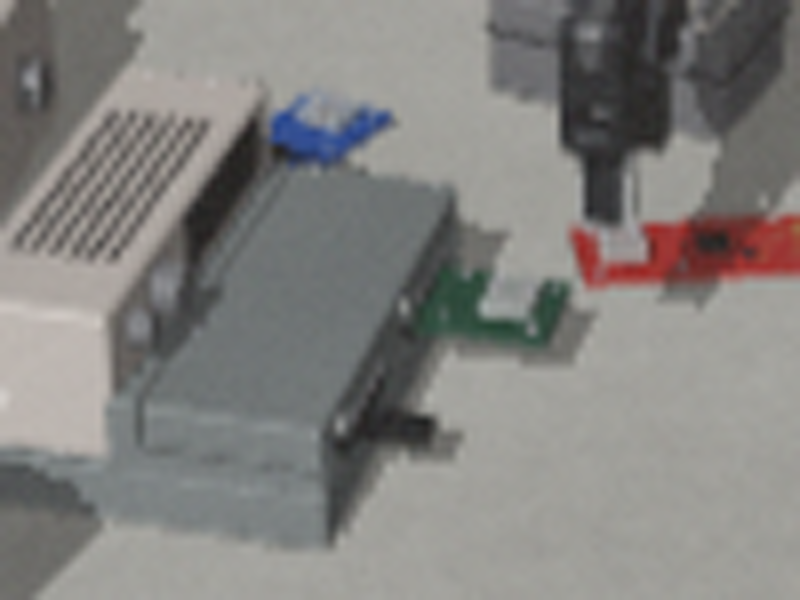

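Run:
```python
from h import *
ok=pull(1)
if ok:
    bot.reach([.46,.06,.17],quat(FY)); st()
    s=cam("side");crop(s,240,120,440,270,4,"s15.png")
```

```text
[-0.2 -1.7 -0. ]
g20 [-1.  -0.2  5.6] [-0.0194 -0.0452  0.0431]
[-0.8 -0.3  2.8]
g60 t54.6 [ 0.5982 -0.2325  0.0434] F [-0.9  0.8  6.6] w 0.0437
[-0.9  0.7  6.6] [-0.0199 -0.045   0.0434]
0.01 [-2.   0.4  7.1] w 0.0438
0.03 [-2.9  0.7  3.4] w 0.0435
0.05 [-0.9 -0.4  0.8] w 0.0440
0.07 [-0.1 -0.6  0.5] w 0.0438
out t57.6 [ 0.4982 -0.2227  0.1593] F [ 0.4  0.2 -0.7] w 0.0437
 t58.7 [0.4604 0.0594 0.1698] F [ 0.1 -0.3 -1.5] w 0.0439
```

View pics/s15.png

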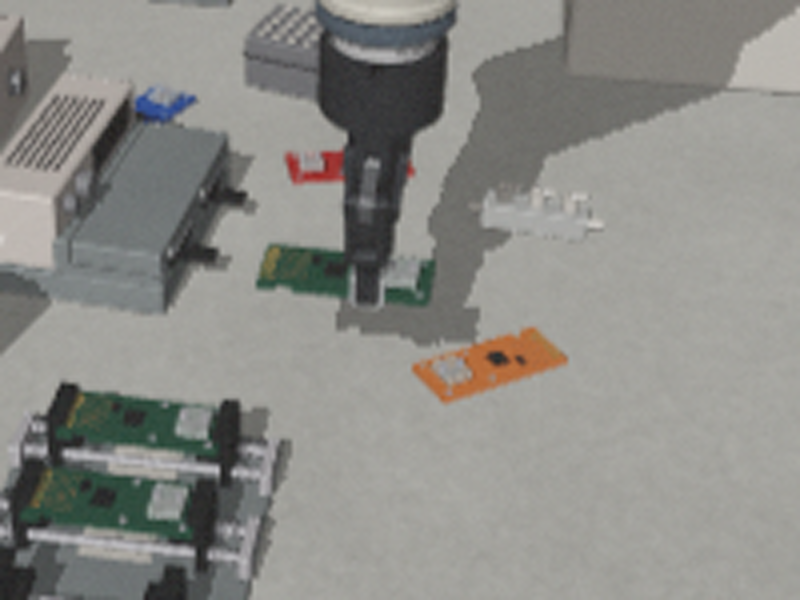

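Same card pose in the grip as before, with end corners at (257,287) and (432,304). I'll load it into station1 with the same offsets.

Run:
```python
from h import *
bot.reach([.46,.2,.17],quat(FY))
load2(1,-.0145,.0133)
s=cam("side");crop(s,200,200,320,290,6,"s16.png")
```

```text
A t60.0 [0.5811 0.2477 0.1115] F [ 0.2 -0.1 -0.1] w 0.0438
B t60.7 [0.5815 0.2496 0.0688] F [-0.3  0.2 -0.9] w 0.0438
C0 t61.2 [0.5937 0.2493 0.069 ] F [-3.2  1.7  0.6] w 0.0437
C t61.5 [0.5997 0.2492 0.0689] F [-4.3  1.1  0.8] w 0.0438
C t61.9 [0.6044 0.249  0.0689] F [-5.7  1.9  0.3] w 0.0437
C t62.2 [0.609  0.2489 0.0688] F [-7.3  0.8  1.3] w 0.0440
```

View pics/s16.png

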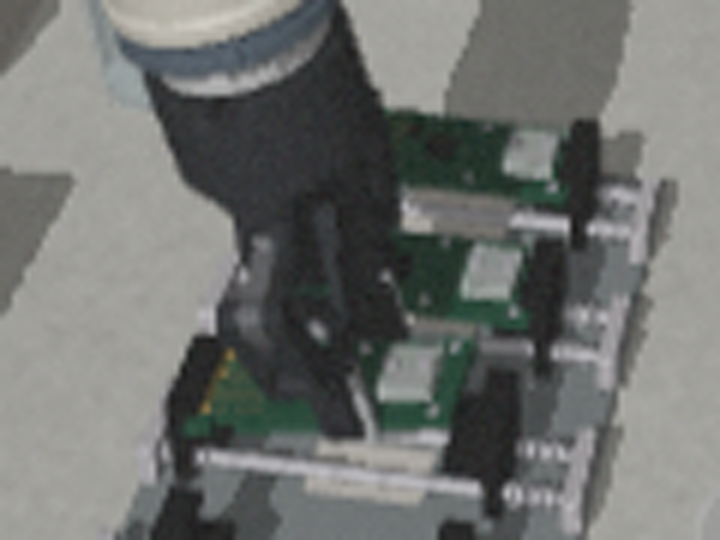

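The far end is under the lip and the near end (460,420) is clear inside the near jaw.

Run:
```python
from h import *
level(1,-.0145,.0133,x=.014)
F=get_obs()["wrist_force"]
if abs(F[2])<8:
    settle(1,-.0145,.0133)
    leave(1,-.0145,.0133,open_=.058)
    bot.reach([.4,-.35,.3],quat(RY))
    t=cam("top");crop(t,205,140,310,215,7.5,"t17.png")
    cv2.imwrite("pics/t17f.png",t["frame"][:,:,::-1])
    s=cam("side");crop(s,210,190,330,310,5,"s17.png"); st()
```

```text
D0.75 t62.5 [0.6074 0.2488 0.0647] F [-5.9  1.2  0.8] w 0.0437
D0.50 t62.7 [0.6065 0.2488 0.0611] F [-7.3  0.4  0.6] w 0.0440
D0.25 t63.0 [0.6057 0.2488 0.0574] F [-6.1  0.4 -0.6] w 0.0436
D0.10 t63.2 [0.6055 0.2487 0.0553] F [-6.6 -0.5  0.5] w 0.0440
D0.00 t63.5 [0.6053 0.2487 0.0538] F [-6.8  1.1 -0.4] w 0.0439
E t63.9 [0.5983 0.249  0.0542] F [-4.9 -1.1 -0.4] w 0.0438
E t64.2 [0.5942 0.2492 0.0544] F [-0.4 -2.8 -2.1] w 0.0441
open t64.5 [0.5944 0.2496 0.0547] F [ 0.1 -0.4  0.3] w 0.0582
up t65.3 [0.5922 0.249  0.1536] F [-1.   0.  -0.1] w 0.0579
 t67.7 [ 0.4005 -0.3495  0.2998] F [-0.1 -0.3  0.7] w 0.0579
```

View pics/t17.png

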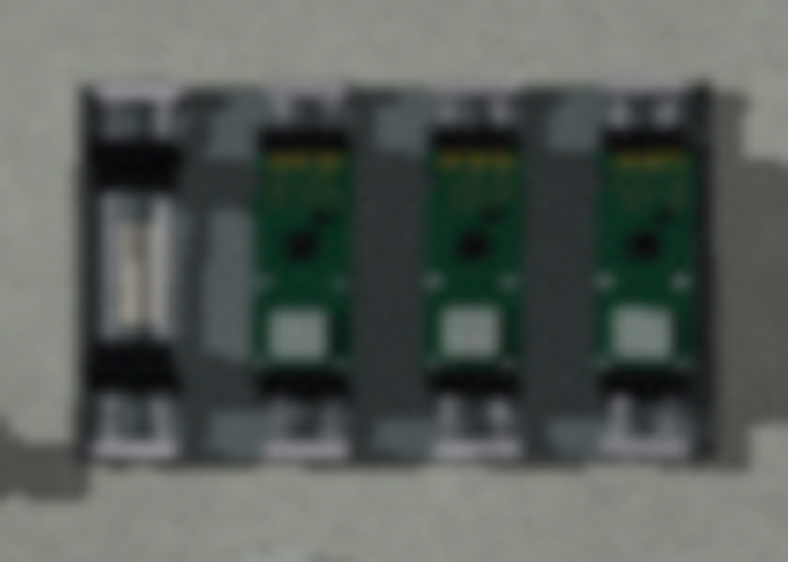

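View pics/s17.png

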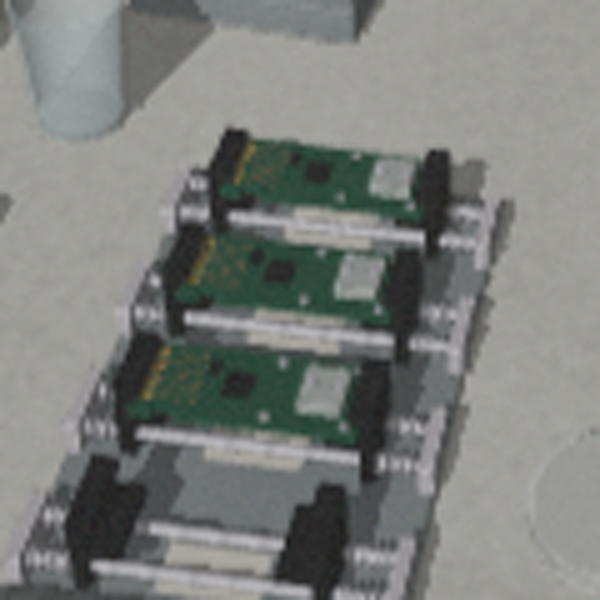

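View pics/t17f.png

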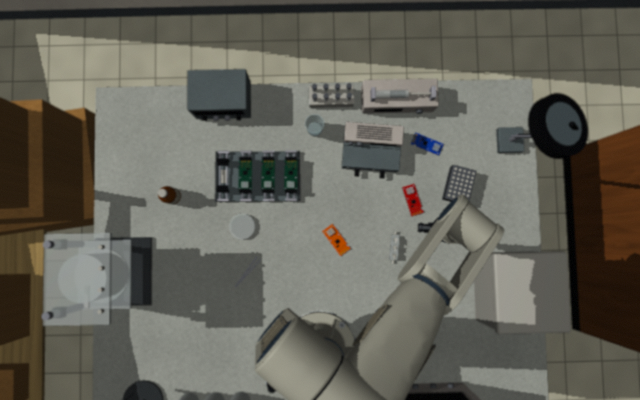

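All three green cards are under both lips, centred to within about 1 mm, and nothing else has moved. No other green card is visible on the bench. Handing in.

Run:
```python
from workcell import hand_in,get_obs
print(get_obs()["time_s"]); print(hand_in())
```

```text
67.7083
the job is handed in; nothing more can be done
None
```

The three green cards on the bench are clipped into the inspection frame, component side up with the contacts at the far jaw. The loose card is at station3, card0 at station2 and card1 at station1. I handed the job in at 67.7 s of the 210 s; no verdict was reported.

- **Final pictures:** both views show all three cards level under both lips. They are square and within about 1 mm of the middle of their jaws across the frame. The arm was clear, and the bystanders and the orange, red and blue look-alikes looked undisturbed.
- **Second loose card:** only one loose green card was found. A small patch beside the robot base was hidden in every top view, but the side view showed nothing there.
- **What went wrong:** my first try at card0, pushing it in while gripped, moved it only about 3.4 mm and it stayed latched. Pulling back at about 27 N then made the grip slip along the card. Pushing the card's end with closed fingers released it, and card1 came out the same way. The cameras showed no damage or shift.
- **Small disagreements:** my estimates of the frame's position differed by up to about 5 mm between features. I used a middle value, and the push forces and final pictures agreed with it.

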